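# Stow a laptop battery in the service case and fold the lid stay to shut it

## Task

Put the spare laptop battery away: raise the lid of the service case until its folding stay locks and the lid stands by itself with you letting go, and lay the battery flat on the floor of the case without dropping it. Then fold the stay's knee back past straight, which lifts the lid a little as it goes, and let the lid come fully shut over the battery without slamming it. Leave the other things on the bench where they are.

Things in the scene. Friction and masses are not known exactly. Their poses are not given: they have to be found in the camera images.
- case: Grey service case, fixed, 200 (its x) by 220 (its y) by 80 mm high, walls and floor 6 mm. Origin: centre of its underside, on the 3 mm bench mat (mat top 3 mm above the work surface). Its x points from the front (handle side) to the hinge side, y left, z up. A rack of parts 28 mm deep, 40 mm high fills the inside along the hinge-side wall, case x 66 to 94 mm.
- case_floor (a point): Point on the case's inner floor, 35 mm in front of its middle (case x -35 mm, y 0; 6 mm above its underside). The floor is free for case x -94 to 66 mm and y -104 to 104 mm. The raised lid leans over the hinge-side part of the case, so there is most room from above here: the battery fits with its long side along case y.
- stay_slot (a point): Middle of the slot of the folding stay, on the outer right (-y) wall of the case, 70 mm above the work surface. The lower of the stay's two 74 mm links pivots here; its foot is clamped somewhere within 4 mm above or below it, so the lid angle at which the stay locks differs each time and must be felt. The upper link is pinned to the lid's right edge, 95 mm from the hinge.
- lid_hinge (a point): Middle of the lid's hinge axis, which runs along the far top rim of the case, parallel to case y: 100 mm behind the case's origin (case x) and 87 mm above its underside.
- lid_handle (a point): Middle of the orange round grip bar (12 mm thick, 110 mm long, along case y) in front of the lid's front edge: 240 mm from the hinge axis in the plane of the lid. A gap 34 mm wide lies between it and the lid's edge, bridged only at the bar's two ends. With the lid shut it is at the height of the hinge.
- lid_top (a point): Point on the lid's upper face, 140 mm from the hinge, midway across: a place to press on the shut lid.
- lid (a joint): Lid angle (rad): 0 shut, grows as the handle side rises. Slab 200 x 220 x 12 mm, 0.7 to 0.95 kg, damped hinge: lift with some 3 to 6 N at the handle. It rises to a hard stop where the stay is straight, between 1.39 and 1.51; let go there or up to 0.02 lower, it locks and settles back about 0.07. With the stay well folded it sinks shut by itself in 1.5 to 6 s.
- stay_knee (a joint): Knee angle of the stay (rad): about 0 folded with the lid shut, 2.84 with the links in line, 3.34 locked (past straight, at its stop). A light spring urges it towards locked, and when locked the lid cannot come down. Pushing the red bar with 2 to 6 N folds it: the lid rises about 0.07, then the resistance gives way. Pushed to below 2.0, it goes on folding under the lid's weight.
- stay_bar (a point): Point on the axis of the red round bar (14 mm thick, 90 mm long, along case y) at the stay's knee, 84 mm outside the right wall; the bar goes on 24 mm farther out and 66 mm inwards. Locked it stands about 140 mm above the work surface. To fold the stay push it towards case +x: it moves on a 74 mm arc about the foot, some 35 mm in +x while sinking 30 mm, then downwards.
- battery: Black laptop battery pack, white label, yellow end band: 120 (its x) by 46 (its y) by 18 mm, 0.16 to 0.26 kg, lying flat on the mat to the left or right of the case. Origin: centre of its underside.
- drive: Bystander: bare silver hard drive, 100 (its x) by 70 by 10 mm, lying flat on the other side of the case from the battery. Origin: centre of its underside.
- phone: Bystander: black telephone lying flat, 150 (its x) by 72 by 9 mm. Origin: centre of its underside.
- screwdriver: Bystander: blue screwdriver, 170 mm long, lying on the mat along its x. Origin: underside of its middle.
- screw_dish: Bystander: small steel dish, 70 mm across, 24 mm high. Origin: centre of its underside.
Mind the look-alikes: they are no part of the job. Of the things like the battery, leave any that is purple or turquoise; of the rest the larger one is meant.

How it is judged:
By the outcome, as a careful person would: the job done as asked, in the order asked, and still so for the second after the job is handed in, with the robot touching nothing.
It also fails if it takes over 72 s, if anything falls off the work surface, if the arm or the gripper's body presses on something with over 40 N, if the wrist force passes 120 N, or if a joint passes its speed limit or range.

## Robot

A 6-joint arm with a two-finger parallel gripper is mounted at the origin on the work surface. World frame = base frame: x ahead of the robot, y to its left, z up, the work surface at z = 0. Lengths are in mm, angles in degrees, forces in N, time in s.
With the tool pointing down it reaches from about 300 to 850 mm from the base axis. Payload 4.2 kg.
Tool frame: the origin (TCP) lies midway between the tips of the shut fingers; the grasp point (between the pads) lies env.grip_depth behind it (env.grip_depth is the distance from the TCP to the grasp point, in mm); z points along the fingers, y is the direction in which the jaws open and shut (so a half turn about z gives the same grasp; the last joint's range is limited). The gripper opens to 91 mm and grips with 3 to 60 N. Pads are 32 mm wide; open, the fingers measure 118 mm over their backs; the gripper's body (76 mm by 178 mm) begins 60 mm behind the grasp point.
Start: joints at [-69.729, 18.312, 89.639, -0, 72.044, -1.146], TCP at [209.969, -535.31, 213.976] pointing down, gripper open.
Joint ranges: [-177.97, 177.97], [-48.28, 115.42], [12.27, 149.76], [-77.06, 257.06], [2.81, 150.46], [-146.56, 146.56]. Speed limits (degrees/s): [147.25, 147.25, 180, 180, 180, 180].

## Interface

Orientations are given as [roll, pitch, yaw] about the fixed x, y, z axes, in that order (R = Rz(yaw) Ry(pitch) Rx(roll)).
In Python, from workcell import env, cams, spotter gives the robot as it stands.
- The arm moves only by the tool apply_moves, never from a script. Its argument "plan" is a list of rows, each an object with "jaw": the closure, from 0 (fully open) to 1 (shut); "delta_pos": the shift along the tool's x, y, z in mm, a list of three; "spin": the turn about the tool's z in rad. In form: [{"jaw": jaw, "delta_pos": [dx, dy, dz], "spin": spin}, ...]. A call has exactly 8 rows; each row is the pose to reach, as a shift and turn from the pose measured when the call began, along the tool's axes at that moment; what a row does not reach only later rows make up. A row lasts 1/8 s, in which the tool goes at most 62.5 mm and 10.7 degrees, less where a joint would pass 70% of its speed; a pose out of reach is approached as far as the arm can. A call with a gripper value outside its range is refused whole. The fingers move at their own pace and stop on an object; "squeeze" is the grip in N (left out, the last holds). Time passes only in rows, so rows that repeat a pose let the fingers close, or fill a call up. It gives the time, the measured TCP pose, the force and the opening at its end, in the units of the state.
- env.state(): the state, without advancing time (a new reading comes with each control period).
- cams.grab_frame(name): name is "side" or "top"; returns the picture (384x512x3 uint8, red, green, blue); there is no depth.
- cams.calibration(name): a dict with "camera_matrix" (3x3 intrinsics, pixels), "k1" (the pictures are not rectified: a ray, as slopes to the right and down, at radius r is drawn at 1 + k1 r^2 times it, then the intrinsics apply), "rvec" (rotation vector, rad) and "tvec" (3), from world to camera coordinates, as OpenCV has them. Camera axes: x right, y down, z forward; pixel columns grow to the right and rows downward; lengths in mm; the calibration is good to about 2 mm. A picture is of the moment at which its call begins. calibration takes no time and is no camera call.
- env.job_done(): hands the job in, once; it reports no verdict.
Trained networks look in the newest picture that a camera, given by its name, has taken for a name from the list of things; names that differ only in an ending like _2 or _b are one class to them, and where a whole thing is asked for, a point or a joint stands for the part that bears it (a point fixed in the world has none). Each returns a list of dicts, best first, with "confidence" (0 to 1); they miss things now and then, are a little off and sometimes report something else, mostly with a low value. They report only what shows in the picture. A call takes as long as a camera call. They do not tell look-alikes from the thing itself.
- spotter.masks_of(camera, target): "region" (384x512 bool, what is visible of it) and "extent" ([left, top, right, bottom] in pixels, round what is visible of it).
The state is a dict: "time_s": time; "qpos": joint angles; "qvel": joint speeds; "effort": joint torques, N m; "ee_pos": TCP position; "ee_rot": TCP orientation; "force": force on the tool from outside, world axes, zero at the start; "torque": the same for the moment, N m; "gripper_width": finger opening in mm.
Only numpy, scipy, OpenCV 4.12 (cv2) and the standard library are available. Lean on these libraries where they do the work, as an engineer would, in place of code of your own. Each camera call takes 0.05 s, during which the arm holds its last target.

## Working session

There is one attempt and no reset: what is moved stays moved. The work goes in short steps, Python scripts to look and compute and a tool call to move; the robot and the scene stay as the last step left them, time stands still between calls to the robot, and variables do not carry over. Pictures are saved under pics/ and viewed, and the job is handed in when it is done.

Besides the shell and the picture viewer there is one more tool, called after ">>>" as name(argument=value, ...), one argument or row to a line, values as JSON. apply_moves: Moves the arm, as the interface text tells. Its arguments: {"type":"object","properties":{"plan":{"type":"array"},"squeeze":{"type":"number"}},"required":["plan"]}

```bash
ls; mkdir -p pics; python3 - <<'E'
from workcell import env,cams,spotter
import cv2
print(env.state(), env.grip_depth)
for n in ("side","top"):
    im=cams.grab_frame(n); cv2.imwrite(f"pics/{n}0.png",im[:,:,::-1]); print(n,cams.calibration(n))
E
```

```text
pics
{'time_s': 0.0, 'qpos': array([-6.97310011e+01,  1.83511661e+01,  8.97058951e+01, -7.14700602e-04,
        7.20426497e+01, -1.14522747e+00]), 'qvel': array([-0.09331959,  0.00010784, -0.00838731, -0.03914769,  0.0664864 ,
       -0.01010945]), 'effort': array([ 8.89452367e-04, -4.12459660e+01, -2.31968415e+01,  7.26185599e-02,
        4.58980550e-02, -1.61735711e-04]), 'ee_pos': array([ 209.76872968, -534.838493  ,  213.12849464]), 'ee_rot': array([-1.79900295e+02, -1.31352187e-03,  2.14144461e+01]), 'force': array([ 1.02290954,  0.0087367 , -0.93486861]), 'torque': array([ 0.12063958, -0.02443242,  0.03200418]), 'gripper_width': 91.90651626196778} 18.8
side {'camera_matrix': array([[407.11012707,   0.        , 254.41832583],
       [  0.        , 407.11012707, 197.5034614 ],
       [  0.        ,   0.        ,   1.        ]]), 'k1': 0.02085321557078248, 'rvec': array([ 0.23936492, -2.85149101,  1.13023173]), 'tvec': array([ 513.31267754,   97.87381162, 1321.48079137])}
top {'camera_matrix': array([[368.1841829 ,   0.        , 250.69652111],
       [  0.        , 368.1841829 , 192.34778925],
       [  0.        ,   0.        ,   1.        ]]), 'k1': -0.038397576040939775, 'rvec': array([ 2.16771256, -2.20115593,  0.10737483]), 'tvec': array([  24.41895508,  521.26994785, 1236.77344387])}
```

View pics/side0.png

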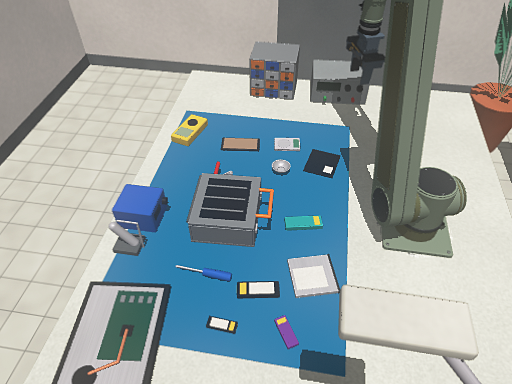

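View pics/top0.png

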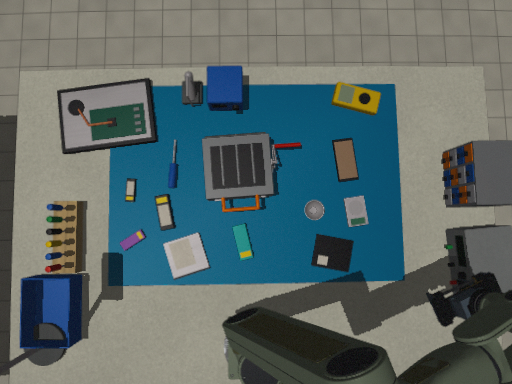

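```bash
cat > h.py <<'E'
from workcell import env,cams,spotter
import cv2, numpy as np
from scipy.optimize import least_squares
C={n:cams.calibration(n) for n in ("side","top")}
def proj(n,P):
    c=C[n]; P=np.atleast_2d(np.array(P,float)); K=c["camera_matrix"]
    R=cv2.Rodrigues(c["rvec"])[0]; q=P@R.T+c["tvec"]; s=q[:,:2]/q[:,2:]
    r2=(s**2).sum(1,keepdims=True); s=s*(1+c["k1"]*r2)
    return s*[K[0,0],K[1,1]]+K[:2,2]
def ray(n,uv):
    c=C[n]; uv=np.array(uv,float); K=c["camera_matrix"]
    u=cv2.undistortPoints(uv.reshape(-1,1,2),K,np.array([c["k1"],0,0,0.]))[:,0]
    R=cv2.Rodrigues(c["rvec"])[0]; d=np.c_[u,np.ones(len(u))]@R
    return -R.T@c["tvec"],d
def onz(n,uv,z):
    o,d=ray(n,uv); return o+d*((z-o[2])/d[:,2:])
def tri(us,ut):
    f=lambda X:np.r_[(proj("side",X)-us).ravel(),(proj("top",X)-ut).ravel()]
    s=least_squares(f,[500,0,80]); return s.x, s.fun
def save(name,n,im,box=None,k=1):
    if box: l,t,r,b=box; im=im[t:b,l:r]
    cv2.imwrite(f"pics/{name}.png",cv2.resize(im[:,:,::-1],None,fx=k,fy=k,interpolation=cv2.INTER_CUBIC))
E
python3 - <<'E'
from h import *
im={n:cams.grab_frame(n) for n in C}
save("top_b","top",im["top"],(110,110,310,280),4) 
save("side_b","side",im["side"],(150,130,350,350),3)
np.savez("m0.npz",**im)
out={}
for t in ("battery","case","lid","lid_handle","stay_bar"):
  for n in C:
    for i,m in enumerate(spotter.masks_of(n,t)[:5]):
        r=m["region"].astype(np.uint8); rc=cv2.minAreaRect(cv2.findNonZero(r)); c=np.array(rc[0])
        out[f"{t}_{n}_{i}"]=m["region"]
        print(t,n,round(m["confidence"],2),m["extent"],r.sum(),np.round(rc[0],1),np.round(rc[1],1),round(rc[2],1), np.round(onz(n,[c],21)[0],0))
np.savez("masks0.npz",**out)
E
```

```text
battery side 0.98 [283.6, 214.6, 321.5, 226.6] 499 [302.5 222. ] [14. 37.] 90.0 [354.  53.  21.]
battery side 0.77 [205.2, 315.4, 234.9, 333.3] 351 [221.2 324.2] [30.1 12.4] 14.0 [535. 437.  21.]
battery side 0.59 [275.5, 316.8, 300.0, 347.3] 416 [286.2 331.1] [32.6 13.4] 64.4 [364. 428.  21.]
battery top 0.67 [230.2, 224.2, 256.1, 261.0] 479 [242.1 241.7] [35.4 13.8] 76.0 [354.  48.  21.]
battery top 0.58 [156.5, 193.6, 175.1, 230.5] 515 [163.9 212. ] [35.6 15.2] 81.0 [459. 313.  21.]
battery top 0.57 [121.2, 230.6, 144.0, 249.1] 271 [131.8 240. ] [11.4 26.3] 56.3 [366. 422.  21.]
battery top 0.56 [126.1, 175.5, 138.8, 204.3] 275 [130.6 190. ] [11.6 24.6] 4.8 [536. 427.  21.]
battery top 0.26 [203.3, 133.7, 300.5, 216.7] 4778 [252.  170.7] [78.2 97.2] 86.3 [596.  11.  21.]
case side 0.57 [185.4, 158.6, 273.4, 246.1] 4893 [230.7 209.2] [80.  83.1] 16.7 [594.  37.  21.]
case top 0.91 [202.4, 130.1, 298.8, 211.1] 4746 [252.1 171.4] [77.8 99.1] 86.4 [594.  10.  21.]
lid side 0.8 [187.0, 174.9, 276.1, 229.6] 3413 [231.9 200.8] [80.3 55.2] 5.7 [598.  -0.  21.]
lid side 0.26 [215.7, 163.6, 224.0, 175.3] 51 [216.6 167.6] [ 4.4 11.6] 14.0 [ 687. -153.   21.]
lid top 0.69 [203.1, 139.1, 273.5, 212.2] 4348 [237.5 173. ] [75.1 69.3] 85.4 [589.  61.  21.]
lid top 0.16 [344.0, 196.3, 369.0, 224.6] 599 [355.8 211.5] [30.2 20.4] 80.5 [ 450. -343.   21.]
lid_handle side 0.9 [185.9, 172.8, 276.2, 230.0] 3530 [231.  200.1] [82.1 55.8] 4.8 [602.  -3.  21.]
lid_handle top 0.65 [201.3, 132.3, 271.6, 211.1] 4269 [238.7 172.9] [75.1 70.1] 86.2 [589.  57.  21.]
stay_bar side 0.41 [215.7, 164.8, 223.2, 175.3] 52 [216.5 168. ] [10.  5.] 90.0 [ 687. -151.   21.]
stay_bar top 0.55 [269.1, 142.5, 300.0, 165.3] 184 [282.4 147.4] [16.9 31.9] 52.3 [676. -96.  21.]
```

View pics/top_b.png

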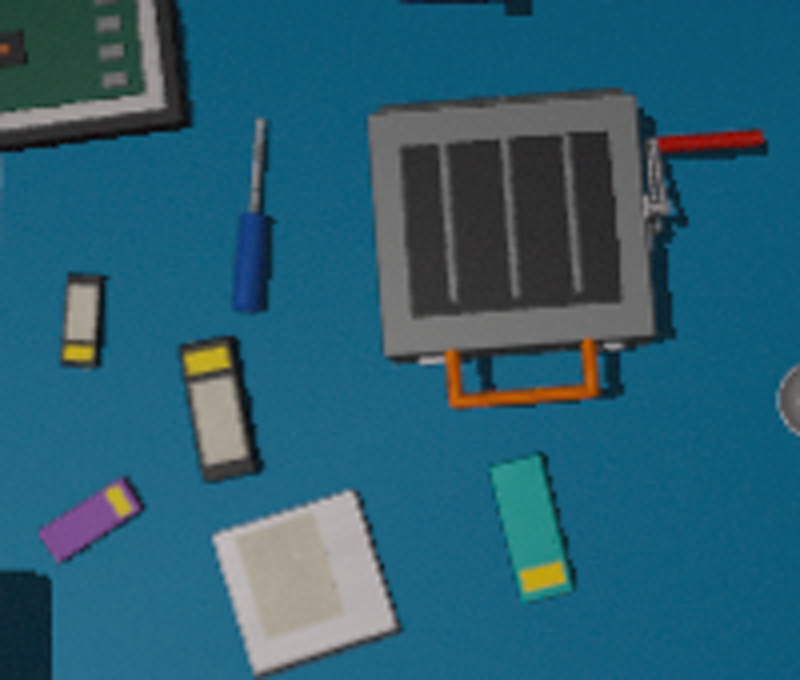

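View pics/side_b.png

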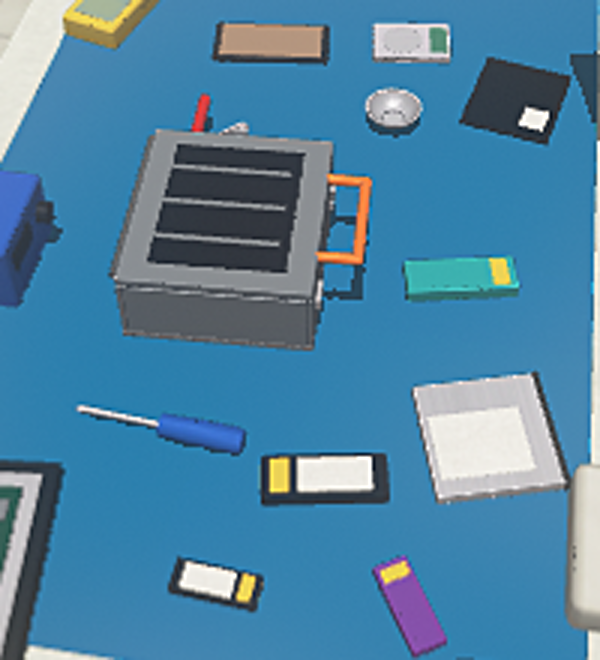

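```bash
cat >> h.py <<'E'
def T(p,X):
    X=np.atleast_2d(np.array(X,float)); c,s=np.cos(p[2]),np.sin(p[2])
    return np.c_[p[0]+c*X[:,0]-s*X[:,1],p[1]+s*X[:,0]+c*X[:,1],X[:,2]]
E
cat > fit.py <<'E'
from h import *
d=np.load("m0.npz"); mk=np.load("masks0.npz")
L=np.array([[100,110,96],[100,-110,96],[-100,110,96],[-100,-110,96],[-146,55,90],[-146,-55,90]])
ut=np.array([[369,115],[636,97],[387,357],[656,340],[453,406],[599,396]])/4+[110,110]
us=np.array([[112,280],[155,131],[318,297],[333,142],[363,262],[371,179]])/3+[150,130]
for nm,f in (("top",lambda p:(proj("top",T(p,L))-ut).ravel()),("side",lambda p:(proj("side",T(p,L))-us).ravel()),("both",lambda p:np.r_[(proj("top",T(p,L))-ut).ravel(),(proj("side",T(p,L))-us).ravel()])):
    s=least_squares(f,[600,10,0]); print(nm,s.x,np.degrees(s.x[2]),np.round(s.fun,1))
case=s.x
def hull(n,p):
    B=np.array([[x,y,z] for x in(-60,60) for y in(-23,23) for z in(3,21)])
    return cv2.convexHull(proj(n,T(p,B)).astype(np.float32))
SS=4
from scipy.optimize import minimize
def cost(p,ms):
    c=0
    for n,m in ms.items():
        im=np.zeros((384*SS,512*SS),np.uint8); cv2.fillPoly(im,[np.round((hull(n,p)+.5)*SS).astype(np.int32)],1)
        a=cv2.resize(im.astype(np.float32),(512,384),interpolation=cv2.INTER_AREA); c+=np.abs(a-m).sum()
    return c
img=cv2.cvtColor(d["side"],cv2.COLOR_RGB2HSV)
blue=(img[...,0]>90)&(img[...,0]<115)&(img[...,1]>150)&(img[...,2]>60)
ms=np.zeros((384,512)); ms[275:302,232:284]=(~blue)[275:302,232:284]
mm={"top":mk["battery_top_1"].astype(float)}
for use in (mm,{"side":ms},{**mm,"side":ms}):
    r=minimize(cost,[459,313,np.radians(8)],args=(use,),method="Nelder-Mead",options=dict(initial_simplex=[[459,313,.14],[465,313,.14],[459,319,.14],[459,313,.25]]))
    print(list(use),r.x,np.degrees(r.x[2]),r.fun)
bat=r.x; print(ms.sum())
# stay bar: z/x unknown, y known from case
e=np.array([765,137])/4+[110,110]; e2=np.array([207,97])/3+[150,130]
X,res=tri(e2,e); print("bar end tri",X,res); print("in case", )
c,s_=np.cos(case[2]),np.sin(case[2]); dd=X[:2]-case[:2]; print(c*dd[0]+s_*dd[1],-s_*dd[0]+c*dd[1])
np.savez("pose.npz",case=case,bat=bat)
for n in C:
    o=cv2.resize(d[n],None,fx=3,fy=3,interpolation=cv2.INTER_CUBIC)
    cv2.polylines(o,[np.round((hull(n,bat)+.5)*3).astype(np.int32)],True,(0,255,0),1)
    for q in proj(n,T(case,L)): cv2.circle(o,tuple(int(v) for v in np.round((q+.5)*3)),3,(255,0,255),1)
    b=(150,120,350,310) if n=="side" else(110,110,310,280)
    cv2.imwrite(f"pics/fit_{n}.png",o[b[1]*3:b[3]*3,b[0]*3:b[2]*3,::-1])
E
python3 fit.py
```

```text
top [6.01172961e+02 5.69326103e+01 5.92220400e-02] 3.393172948084644 [-0.1 -0.5  0.5 -0.8 -0.6  0.1  0.4 -0.7  1.1  1.  -1.3  0.9]
side [5.98937065e+02 6.27199682e+01 7.62608758e-02] 4.369426323226357 [ 0.6  0.5 -0.3 -0.5 -1.1 -0.4 -0.  -0.4  0.7 -0.5  0.2  1.3]
both [6.00172804e+02 5.91081234e+01 6.69639373e-02] 3.8367509887498543 [-0.9  0.1 -0.4 -0.7 -1.   0.7 -0.  -0.7  0.8  1.4 -1.7  1.1  0.3 -0.7
 -0.1 -1.4 -1.7 -1.2  0.1 -1.   0.2 -1.1  0.1  0.8]
['top'] [4.58976900e+02 3.15554511e+02 1.79758865e-01] 10.299424267413892 30.6875
['side'] [4.58516691e+02 3.13529232e+02 2.07769379e-01] 11.904308550169343 78.8125
['top', 'side'] [4.58667332e+02 3.14979990e+02 1.88277770e-01] 10.787521594569267 121.8125
697.0
bar end tri [ 679.76798469 -158.25048999   44.1938594 ] [-0.55406817 -0.09483272  0.06587584  0.52445222]
in case
64.87247481498079 -222.1974832030992
```

View pics/fit_top.png

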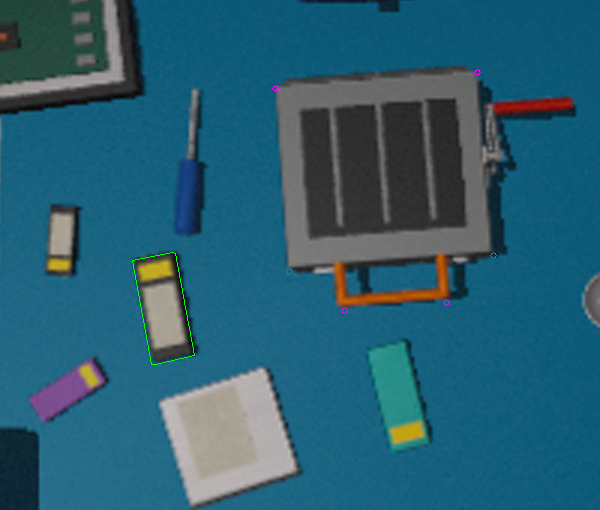

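View pics/fit_side.png

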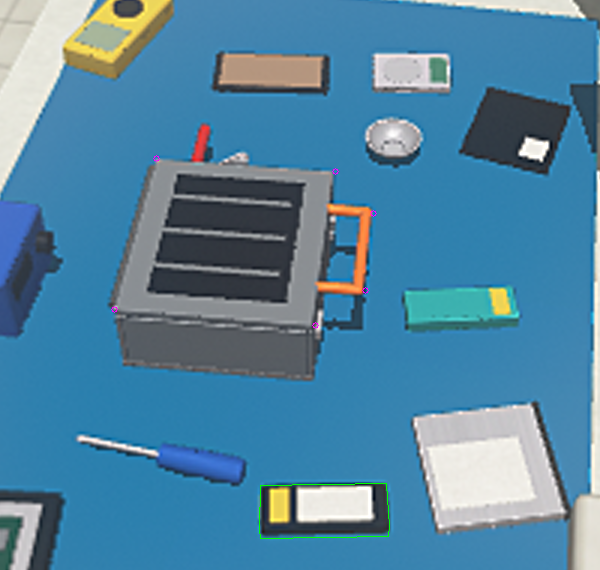

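```bash
cat >> h.py <<'E'
from scipy.spatial.transform import Rotation as Ro
def go(tgt,yaw=None):
    s=env.state(); R=Ro.from_euler("xyz",s["ee_rot"],degrees=True).as_matrix()
    d=R.T@(np.array(tgt)-s["ee_pos"]); sp=0 if yaw is None else -np.radians((yaw-s["ee_rot"][2]+180)%360-180)
    print("t",round(s["time_s"],2),"pos",s["ee_pos"].round(1),"rot",s["ee_rot"].round(1),"F",s["force"].round(1),"w",round(s["gripper_width"],1)); print("delta",d.round(1),"spin",round(sp,3))
def case2w(x,y,z):
    return T(np.load("pose.npz")["case"],[[x,y,z]])[0]
E
python3 - <<'E'
from h import *
print(onz("top",[[241.3,209]],90), onz("side",[[271.7,203.3]],90), tri(np.array([271.7,203.3]),np.array([241.3,209])))
print(case2w(-140,0,90))
go([461,49,180],93.8)
E
```

```text
[[462.44592164  48.51167782  90.        ]] [[456.79252083  51.32691035  90.        ]] (array([459.7844268 ,  48.35072967,  86.62569409]), array([-0.84122009, -0.08072722,  0.07438998,  0.86497394]))
[460.48657897  49.74017706  90.        ]
t 0.7 pos [ 210.  -535.3  214. ] rot [180.    0.   21.4] F [-0.1 -0.3 -1.1] w 91.3
delta [ 447.1 -452.3   33.9] spin -1.263
```

>>> apply_moves(
  plan=[
    {"jaw": 0.65,"delta_pos": [45,-45,3],"spin": -0.13},
    {"jaw": 0.65,"delta_pos": [89,-90,7],"spin": -0.3},
    {"jaw": 0.65,"delta_pos": [133,-134,10],"spin": -0.48},
    {"jaw": 0.65,"delta_pos": [177,-179,13],"spin": -0.66},
    {"jaw": 0.65,"delta_pos": [221,-223,17],"spin": -0.84},
    {"jaw": 0.65,"delta_pos": [265,-268,20],"spin": -1.0},
    {"jaw": 0.65,"delta_pos": [309,-312,24],"spin": -1.15},
    {"jaw": 0.65,"delta_pos": [353,-357,27],"spin": -1.26},
  ],
  squeeze=20,
)

```text
time_s: 1.7
ee_pos: [407.8, -74.8, 187.4]
ee_rot: [179.9, 0.0, 93.8]
force: [1.0, -0.6, -0.7]
gripper_width: 32.0
```

```bash
python3 -c "
from h import *
go([460.5,49.5,120],93.8)"
```

```text
t 1.7 pos [407.8 -74.8 187.4] rot [179.9   0.   93.8] F [ 1.  -0.6 -0.7] w 32.0
delta [120.5  60.7  67.4] spin 0.0
```

>>> apply_moves(
  plan=[
    {"jaw": 0.65,"delta_pos": [40,20,0],"spin": 0},
    {"jaw": 0.65,"delta_pos": [80,40,20],"spin": 0},
    {"jaw": 0.65,"delta_pos": [110,55,40],"spin": 0},
    {"jaw": 0.65,"delta_pos": [120.5,60.5,60],"spin": 0},
    {"jaw": 0.65,"delta_pos": [120.5,60.5,67],"spin": 0},
    {"jaw": 0.65,"delta_pos": [120.5,60.5,67],"spin": 0},
    {"jaw": 0.65,"delta_pos": [120.5,60.5,67],"spin": 0},
    {"jaw": 0.65,"delta_pos": [120.5,60.5,67],"spin": 0},
  ],
)

```text
time_s: 2.7
ee_pos: [460.6, 49.0, 121.1]
ee_rot: [179.8, 0.0, 93.8]
force: [0.3, -0.7, -0.2]
gripper_width: 31.9
```

```bash
python3 -c "
from h import *
save('s1','side',cams.grab_frame('side'),(170,130,310,250),5)
save('t1','top',cams.grab_frame('top'),(190,120,310,280),3)
go([460.5,49.5,71],93.8)"
```

```text
t 2.8 pos [460.5  49.1 120.9] rot [179.9   0.   93.8] F [-0.7 -0.7  0.1] w 32.0
delta [ 0.4 -0.1 49.9] spin -0.0
```

View pics/s1.png

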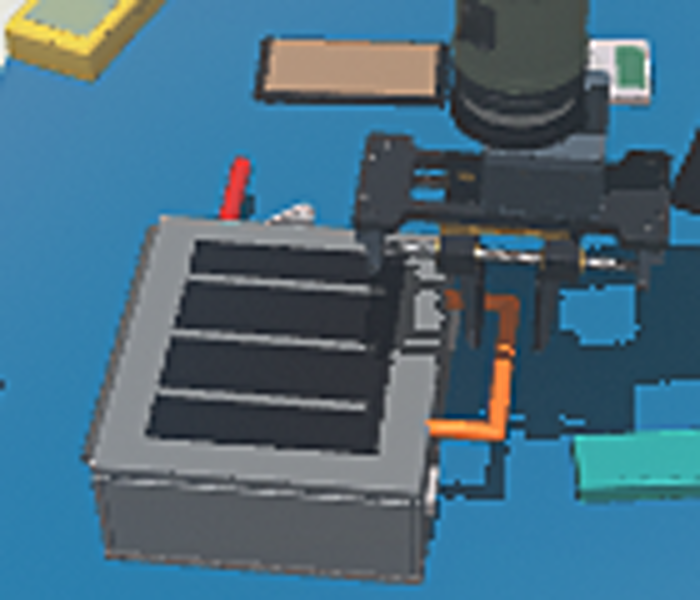

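>>> apply_moves(
  plan=[
    {"jaw": 0.65,"delta_pos": [0.4,0,20],"spin": 0},
    {"jaw": 0.65,"delta_pos": [0.4,0,40],"spin": 0},
    {"jaw": 0.65,"delta_pos": [0.4,0,50],"spin": 0},
    {"jaw": 0.65,"delta_pos": [0.4,0,50],"spin": 0},
    {"jaw": 0.95,"delta_pos": [0.4,0,50],"spin": 0},
    {"jaw": 0.95,"delta_pos": [0.4,0,50],"spin": 0},
    {"jaw": 0.95,"delta_pos": [0.4,0,50],"spin": 0},
    {"jaw": 0.95,"delta_pos": [0.4,0,50],"spin": 0},
  ],
  squeeze=20,
)

```text
time_s: 3.8
ee_pos: [462.7, 49.6, 71.6]
ee_rot: [179.6, 0.0, 93.8]
force: [5.1, 1.0, -1.9]
gripper_width: 11.2
```

```bash
python3 -c "
from h import *
print(env.state()['force'],env.state()['gripper_width'])
save('s2','side',cams.grab_frame('side'),(170,130,310,250),5)
R=240
for a in (.1,.2,.3,.4,.5,.6,.7,.8,.9,1.,1.1,1.2,1.3,1.35,1.4,1.45,1.5): print(a,round(R*(1-np.cos(a)),1),round(R*np.sin(a),1))
go([460.5,49.5,71],93.8)"
```

```text
[ 5.14205309  1.02693233 -1.89075801] 11.151089014606315
0.1 1.2 24.0
0.2 4.8 47.7
0.3 10.7 70.9
0.4 18.9 93.5
0.5 29.4 115.1
0.6 41.9 135.5
0.7 56.4 154.6
0.8 72.8 172.2
0.9 90.8 188.0
1.0 110.3 202.0
1.1 131.1 213.9
1.2 153.0 223.7
1.3 175.8 231.3
1.35 187.4 234.2
1.4 199.2 236.5
1.45 211.1 238.3
1.5 223.0 239.4
t 3.85 pos [462.6  49.6  71.6] rot [179.6   0.   93.8] F [ 5.2 -0.  -1.7] w 11.6
delta [-0.  -2.2  0.6] spin -0.0
```

View pics/s2.png

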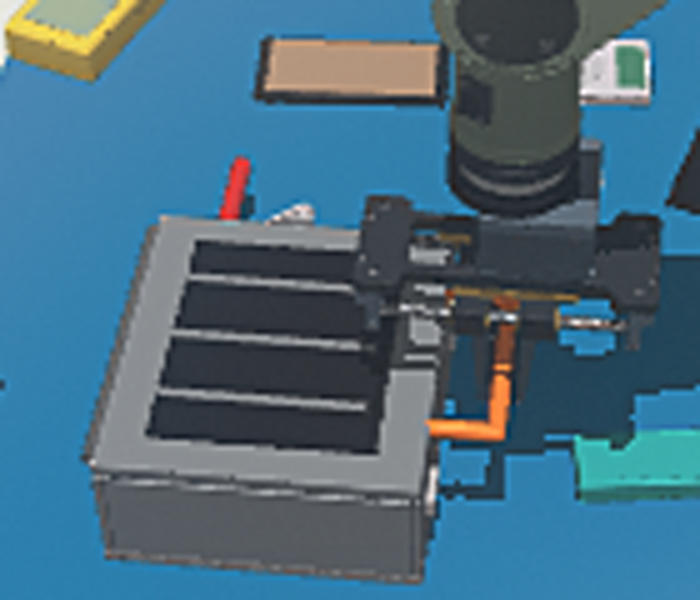

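>>> apply_moves(
  plan=[
    {"jaw": 0.95,"delta_pos": [0,0,-12],"spin": 0},
    {"jaw": 0.95,"delta_pos": [0,1,-24],"spin": 0},
    {"jaw": 0.95,"delta_pos": [0,3,-36],"spin": 0},
    {"jaw": 0.95,"delta_pos": [0,5,-48],"spin": 0},
    {"jaw": 0.95,"delta_pos": [0,7.5,-59],"spin": 0},
    {"jaw": 0.95,"delta_pos": [0,10.5,-71],"spin": 0},
    {"jaw": 0.95,"delta_pos": [0,14.5,-82],"spin": 0},
    {"jaw": 0.95,"delta_pos": [0,19,-93.5],"spin": 0},
  ],
  squeeze=25,
)

```text
time_s: 4.85
ee_pos: [480.8, 50.8, 165.6]
ee_rot: [179.6, 0.0, 93.8]
force: [6.3, -1.0, -7.7]
gripper_width: 11.0
```

```bash
python3 -c "
from h import *
save('s3','side',cams.grab_frame('side'),(170,100,310,220),5)
go([462.6+72.8,49.6+4.9,71.6+172],93.8)"
```

```text
t 4.9 pos [481.4  50.8 167.1] rot [179.6   0.   93.8] F [ 2.6 -0.4 -4.4] w 11.5
delta [  0.   54.6 -76.2] spin -0.0
```

View pics/s3.png

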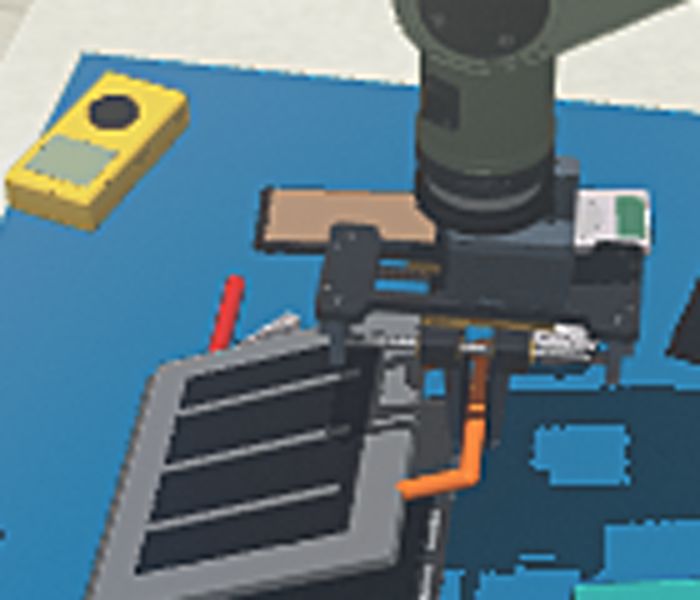

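>>> apply_moves(
  plan=[
    {"jaw": 0.95,"delta_pos": [0,6,-12],"spin": 0},
    {"jaw": 0.95,"delta_pos": [0,13,-25],"spin": 0},
    {"jaw": 0.95,"delta_pos": [0,20.5,-37],"spin": 0},
    {"jaw": 0.95,"delta_pos": [0,28.5,-49],"spin": 0},
    {"jaw": 0.95,"delta_pos": [0,37,-60],"spin": 0},
    {"jaw": 0.95,"delta_pos": [0,45,-69],"spin": 0},
    {"jaw": 0.95,"delta_pos": [0,54,-77.5],"spin": 0},
    {"jaw": 0.95,"delta_pos": [0,63,-86],"spin": 0},
  ],
)

```text
time_s: 5.9
ee_pos: [542.0, 54.7, 254.7]
ee_rot: [179.8, 0.1, 93.8]
force: [-6.7, -2.2, 2.0]
gripper_width: 11.8
```

```bash
python3 -c "
from h import *
save('s4','side',cams.grab_frame('side'),(150,30,330,220),4)
go([462.6+72.8,49.6+4.9,71.6+172],93.8)"
```

```text
t 5.95 pos [543.5  54.8 256.2] rot [1.797e+02 1.000e-01 9.380e+01] F [-8.1 -1.7  5.6] w 11.3
delta [ 0.3 -8.2 12.5] spin -0.0
```

View pics/s4.png

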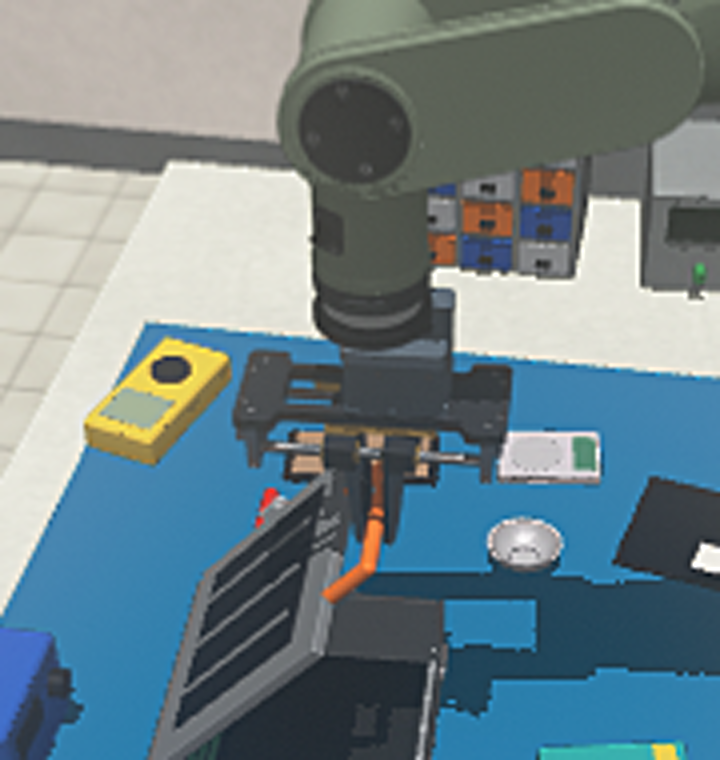

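>>> apply_moves(
  plan=[
    {"jaw": 0.95,"delta_pos": [0,10,-8],"spin": 0},
    {"jaw": 0.95,"delta_pos": [0,21,-16],"spin": 0},
    {"jaw": 0.95,"delta_pos": [0,32,-23],"spin": 0},
    {"jaw": 0.95,"delta_pos": [0,44,-29.5],"spin": 0},
    {"jaw": 0.95,"delta_pos": [0,56,-35.5],"spin": 0},
    {"jaw": 0.95,"delta_pos": [0,67,-40.5],"spin": 0},
    {"jaw": 0.95,"delta_pos": [0,78.5,-44.5],"spin": 0},
    {"jaw": 0.95,"delta_pos": [0,90,-48],"spin": 0},
  ],
)

```text
time_s: 6.95
ee_pos: [633.4, 60.4, 307.7]
ee_rot: [179.5, 0.1, 93.8]
force: [-4.2, -2.4, 5.1]
gripper_width: 11.6
```

```bash
python3 -c "
from h import *
save('s5','side',cams.grab_frame('side'),(150,30,330,220),4)
go([462.6+72.8,49.6+4.9,71.6+172],93.8)"
```

```text
t 7.0 pos [635.3  60.6 308. ] rot [1.793e+02 1.000e-01 9.380e+01] F [-1.9 -1.5  7.2] w 11.3
delta [   0.6 -100.8   63.3] spin -0.001
```

View pics/s5.png

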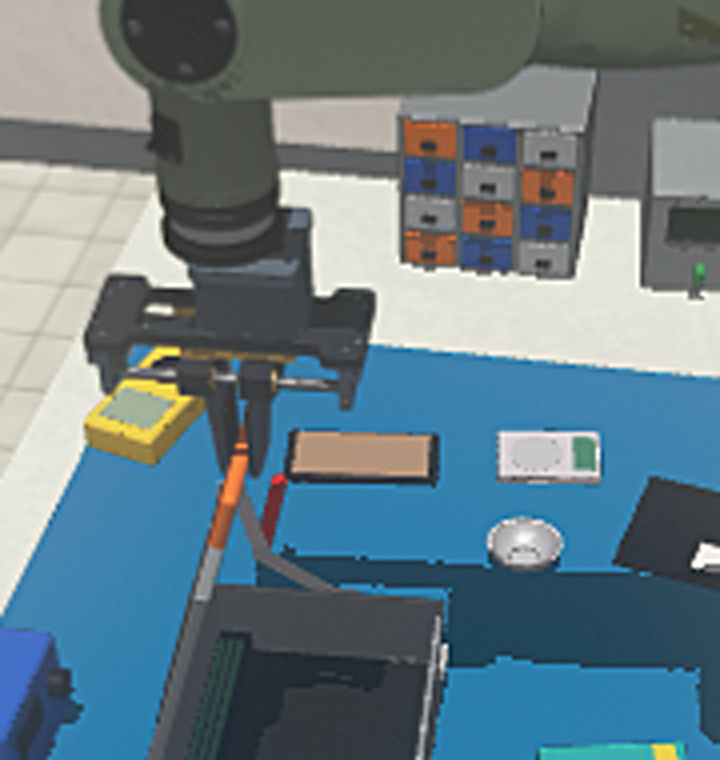

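>>> apply_moves(
  plan=[
    {"jaw": 0.95,"delta_pos": [0,4,-3],"spin": 0},
    {"jaw": 0.95,"delta_pos": [0,8,-4],"spin": 0},
    {"jaw": 0.95,"delta_pos": [0,11,-4.5],"spin": 0},
    {"jaw": 0.95,"delta_pos": [0,14,-5],"spin": 0},
    {"jaw": 0.95,"delta_pos": [0,16,-5.5],"spin": 0},
    {"jaw": 0.95,"delta_pos": [0,18,-5.5],"spin": 0},
    {"jaw": 0.95,"delta_pos": [0,20,-6],"spin": 0},
    {"jaw": 0.95,"delta_pos": [0,22,-6],"spin": 0},
  ],
)

```text
time_s: 8.0
ee_pos: [657.2, 61.9, 314.0]
ee_rot: [179.4, 0.1, 93.8]
force: [1.5, -1.8, -14.1]
gripper_width: 11.0
```

```bash
python3 -c "
from h import *
go([462.6+72.8,49.6+4.9,71.6+172],93.8)"
```

```text
t 8.0 pos [657.2  61.9 314. ] rot [1.794e+02 1.000e-01 9.380e+01] F [  1.5  -1.8 -14.1] w 11.0
delta [   0.7 -122.8   69.1] spin -0.001
```

>>> apply_moves(
  plan=[
    {"jaw": 0.95,"delta_pos": [0,1,1.5],"spin": 0},
    {"jaw": 0.95,"delta_pos": [0,2,3],"spin": 0},
    {"jaw": 0.95,"delta_pos": [0,3,3],"spin": 0},
    {"jaw": 0.95,"delta_pos": [0,4.5,3],"spin": 0},
    {"jaw": 0.95,"delta_pos": [0,6,3],"spin": 0},
    {"jaw": 0.95,"delta_pos": [0,7.5,3],"spin": 0},
    {"jaw": 0.95,"delta_pos": [0,9,3],"spin": 0},
    {"jaw": 0.95,"delta_pos": [0,10,3],"spin": 0},
  ],
)

```text
time_s: 9.0
ee_pos: [666.2, 62.5, 315.2]
ee_rot: [179.2, 0.1, 93.8]
force: [-6.5, -2.9, 9.6]
gripper_width: 11.4
```

>>> apply_moves(
  plan=[
    {"jaw": 0.95,"delta_pos": [0,1,0],"spin": 0},
    {"jaw": 0.95,"delta_pos": [0,2,0.5],"spin": 0},
    {"jaw": 0.95,"delta_pos": [0,3,0.5],"spin": 0},
    {"jaw": 0.95,"delta_pos": [0,4,0.5],"spin": 0},
    {"jaw": 0.95,"delta_pos": [0,5,0.5],"spin": 0},
    {"jaw": 0.95,"delta_pos": [0,6,0.5],"spin": 0},
    {"jaw": 0.95,"delta_pos": [0,6,0.5],"spin": 0},
    {"jaw": 0.95,"delta_pos": [0,6,0.5],"spin": 0},
  ],
)

```text
time_s: 10.0
ee_pos: [667.8, 62.6, 315.5]
ee_rot: [179.8, 0.1, 93.8]
force: [-12.7, -2.3, 2.4]
gripper_width: 11.2
```

```bash
python3 -c "
from h import *
save('s6','side',cams.grab_frame('side'),(150,30,330,220),4)
go([462.6+72.8,49.6+4.9,71.6+172],93.8)"
```

```text
t 10.05 pos [667.8  62.6 315.5] rot [1.798e+02 1.000e-01 9.380e+01] F [-13.   -2.6   3.3] w 11.5
delta [   0.8 -133.    71.4] spin -0.0
```

View pics/s6.png

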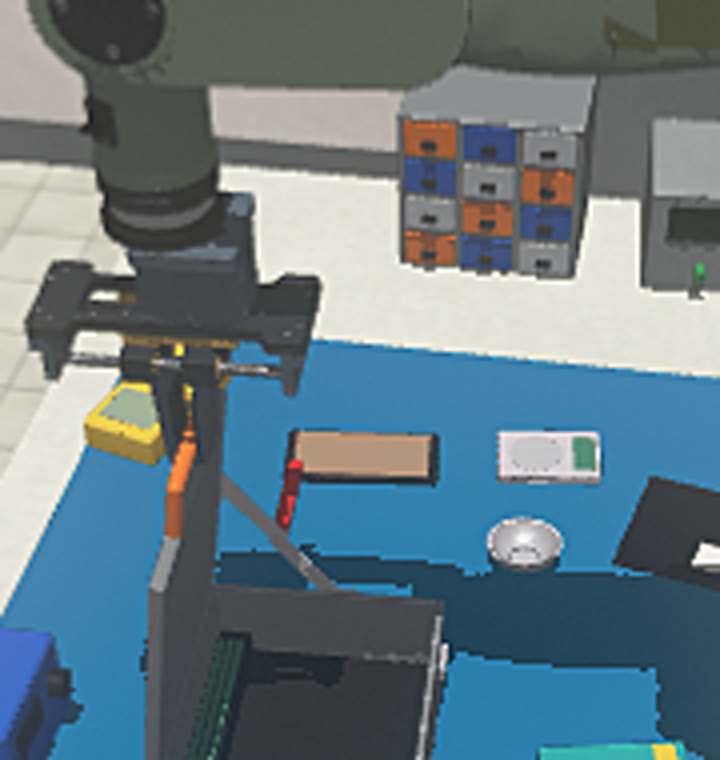

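>>> apply_moves(
  plan=[
    {"jaw": 0.15,"delta_pos": [0,4,0],"spin": 0},
    {"jaw": 0.15,"delta_pos": [0,4,0],"spin": 0},
    {"jaw": 0.15,"delta_pos": [0,4,0],"spin": 0},
    {"jaw": 0.15,"delta_pos": [0,0,0],"spin": 0},
    {"jaw": 0.15,"delta_pos": [0,-3,0],"spin": 0},
    {"jaw": 0.15,"delta_pos": [0,-5,0],"spin": 0},
    {"jaw": 0.15,"delta_pos": [0,-5,0],"spin": 0},
    {"jaw": 0.15,"delta_pos": [0,-5,0],"spin": 0},
  ],
)

```text
time_s: 11.05
ee_pos: [662.9, 62.3, 315.5]
ee_rot: [179.8, 0.1, 93.8]
force: [0.0, 0.0, 0.5]
gripper_width: 77.9
```

```bash
python3 -c "
from h import *
save('s7','side',cams.grab_frame('side'),(150,30,330,220),4)
go([462.6+72.8,49.6+4.9,71.6+172],93.8)"
```

```text
t 11.1 pos [663.   62.2 315.4] rot [1.798e+02 1.000e-01 9.380e+01] F [0.9 0.1 0.3] w 77.8
delta [   0.8 -128.1   71.4] spin -0.001
```

View pics/s7.png

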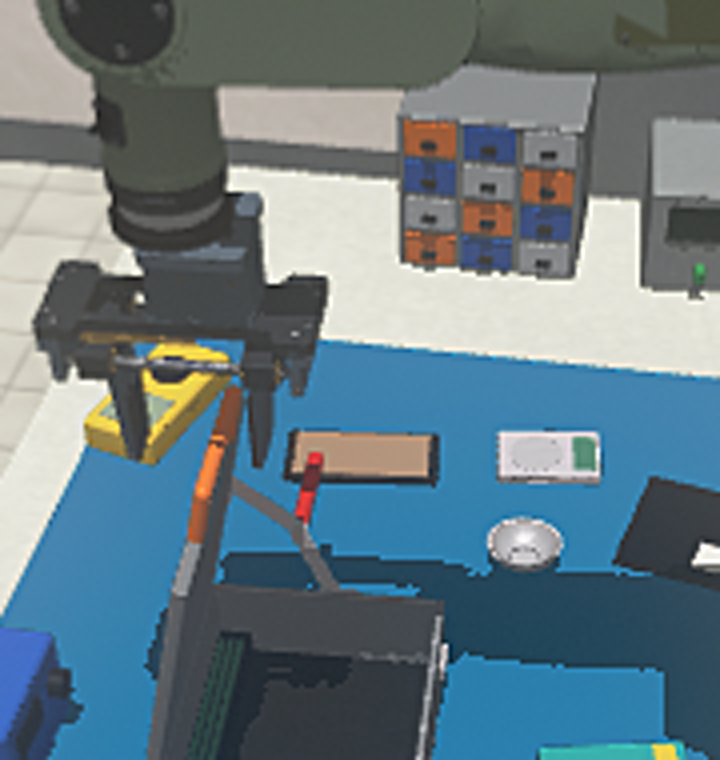

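```bash
python3 -c "
from h import *
print(np.load('pose.npz')['bat'])
go([458.7,315,120],10.8)"
```

```text
[4.58667332e+02 3.14979990e+02 1.88277770e-01]
t 11.1 pos [663.   62.2 315.4] rot [1.798e+02 1.000e-01 9.380e+01] F [0.9 0.1 0.3] w 77.8
delta [ 266.1 -187.9  194.1] spin 1.448
```

>>> apply_moves(
  plan=[
    {"jaw": 0.2,"delta_pos": [0,0,-25],"spin": 0},
    {"jaw": 0.2,"delta_pos": [0,0,-50],"spin": 0},
    {"jaw": 0.2,"delta_pos": [15,-20,-52],"spin": 0.1},
    {"jaw": 0.2,"delta_pos": [45,-50,-52],"spin": 0.28},
    {"jaw": 0.2,"delta_pos": [85,-80,-45],"spin": 0.46},
    {"jaw": 0.2,"delta_pos": [125,-110,-20],"spin": 0.64},
    {"jaw": 0.2,"delta_pos": [165,-140,10],"spin": 0.82},
    {"jaw": 0.2,"delta_pos": [205,-165,40],"spin": 1.0},
  ],
)

```text
time_s: 12.1
ee_pos: [483.8, 256.9, 273.8]
ee_rot: [179.8, -0.2, 36.1]
force: [0.6, -0.0, -0.6]
gripper_width: 72.9
```

```bash
python3 -c "
from h import *
go([458.7,315,80],10.8)"
```

```text
t 12.1 pos [483.8 256.9 273.8] rot [179.8  -0.2  36.1] F [ 0.6 -0.  -0.6] w 72.9
delta [ 13.4 -62.4 193.6] spin 0.442
```

>>> apply_moves(
  plan=[
    {"jaw": 0.2,"delta_pos": [4,-20,40],"spin": 0.12},
    {"jaw": 0.2,"delta_pos": [8,-40,80],"spin": 0.28},
    {"jaw": 0.2,"delta_pos": [13,-62,120],"spin": 0.44},
    {"jaw": 0.2,"delta_pos": [13,-62,160],"spin": 0.44},
    {"jaw": 0.2,"delta_pos": [13,-62,185],"spin": 0.44},
    {"jaw": 0.2,"delta_pos": [13,-62,193.5],"spin": 0.44},
    {"jaw": 0.2,"delta_pos": [13,-62,193.5],"spin": 0.44},
    {"jaw": 0.2,"delta_pos": [13,-62,193.5],"spin": 0.44},
  ],
)

```text
time_s: 13.1
ee_pos: [459.6, 314.9, 81.4]
ee_rot: [179.9, -0.4, 10.9]
force: [-0.5, -0.1, 0.2]
gripper_width: 72.8
```

```bash
python3 -c "
from h import *
save('s8','side',cams.grab_frame('side'),(170,130,330,330),3)
save('t8','top',cams.grab_frame('top'),(110,90,310,290),3)
go([458.7,315,6],10.8)"
```

```text
t 13.2 pos [459.4 314.8  81.4] rot [179.9  -0.4  10.9] F [ 0.1 -0.9 -0. ] w 72.8
delta [-1.2 -0.4 75.4] spin 0.002
```

View pics/s8.png

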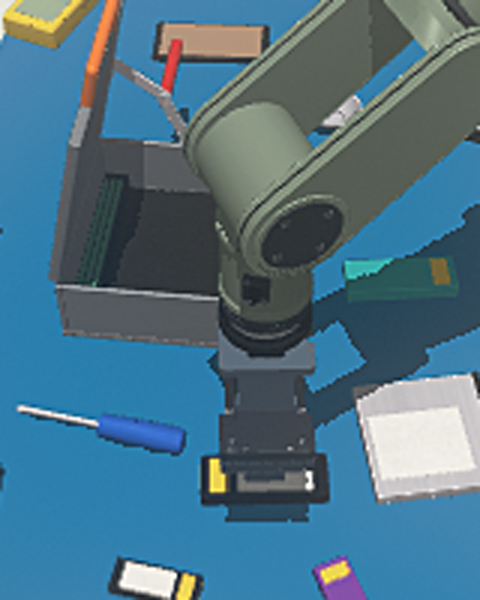

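View pics/t8.png

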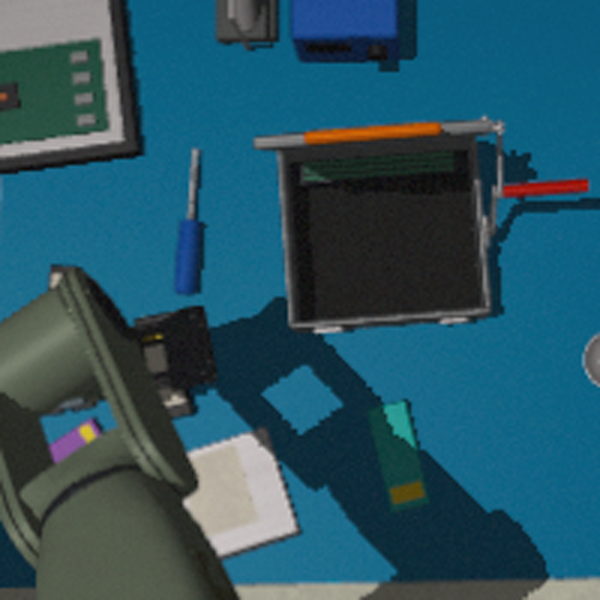

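>>> apply_moves(
  plan=[
    {"jaw": 0.2,"delta_pos": [-1,-0.4,25],"spin": 0},
    {"jaw": 0.2,"delta_pos": [-1,-0.4,50],"spin": 0},
    {"jaw": 0.2,"delta_pos": [-1,-0.4,68],"spin": 0},
    {"jaw": 0.2,"delta_pos": [-1,-0.4,75.5],"spin": 0},
    {"jaw": 0.2,"delta_pos": [-1,-0.4,75.5],"spin": 0},
    {"jaw": 0.6,"delta_pos": [-1,-0.4,75.5],"spin": 0},
    {"jaw": 0.6,"delta_pos": [-1,-0.4,75.5],"spin": 0},
    {"jaw": 0.6,"delta_pos": [-1,-0.4,75.5],"spin": 0},
  ],
  squeeze=25,
)

```text
time_s: 14.2
ee_pos: [459.1, 315.1, 6.4]
ee_rot: [179.9, -0.4, 10.9]
force: [0.1, -2.4, 3.1]
gripper_width: 46.1
```

```bash
python3 -c "
from h import *
go([458.7,315,140],10.8)"
```

```text
t 14.2 pos [459.1 315.1   6.4] rot [179.9  -0.4  10.9] F [ 0.1 -2.4  3.1] w 46.1
delta [   0.6    0.2 -133.6] spin 0.002
```

>>> apply_moves(
  plan=[
    {"jaw": 0.6,"delta_pos": [0,0,-10],"spin": 0},
    {"jaw": 0.6,"delta_pos": [0,0,-25],"spin": 0},
    {"jaw": 0.6,"delta_pos": [0,0,-45],"spin": 0},
    {"jaw": 0.6,"delta_pos": [0,0,-70],"spin": 0},
    {"jaw": 0.6,"delta_pos": [0,0,-100],"spin": 0},
    {"jaw": 0.6,"delta_pos": [0,0,-125],"spin": 0},
    {"jaw": 0.6,"delta_pos": [0,0,-140],"spin": 0},
    {"jaw": 0.6,"delta_pos": [0,0,-150],"spin": 0},
  ],
)

```text
time_s: 15.2
ee_pos: [457.9, 315.0, 157.3]
ee_rot: [179.9, -0.5, 10.9]
force: [0.1, -0.1, -1.6]
gripper_width: 45.9
```

```bash
python3 -c "
from h import *
P=onz('top',[[206.3,199.3],[273.3,193.7]],83); print(P,P.mean(0),np.degrees(np.arctan2(*(P[0]-P[1])[[0,1]])))
cs=np.load('pose.npz')['case']; print(T(cs,[[-100,110,83],[-100,-110,83]]))
save('t9','top',cams.grab_frame('top'),(160,100,320,280),4)
save('s9','side',cams.grab_frame('side'),(150,70,330,330),3)
"
```

```text
[[495.8985801  161.68031408  83.        ]
 [510.90201076 -56.18913063  83.        ]] [503.40029543  52.74559173  83.        ] -3.939415330417916
[[493.03639985 162.17019601  83.        ]
 [507.75745835 -57.33672971  83.        ]]
```

View pics/t9.png

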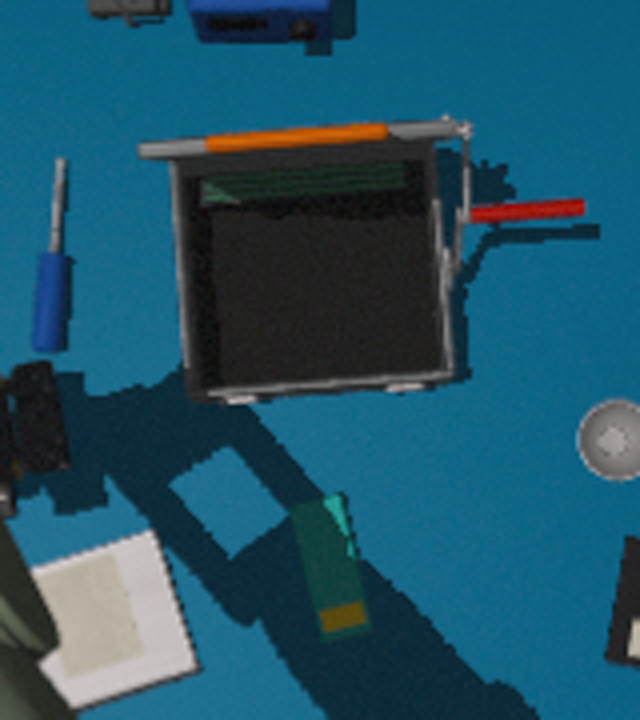

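View pics/s9.png

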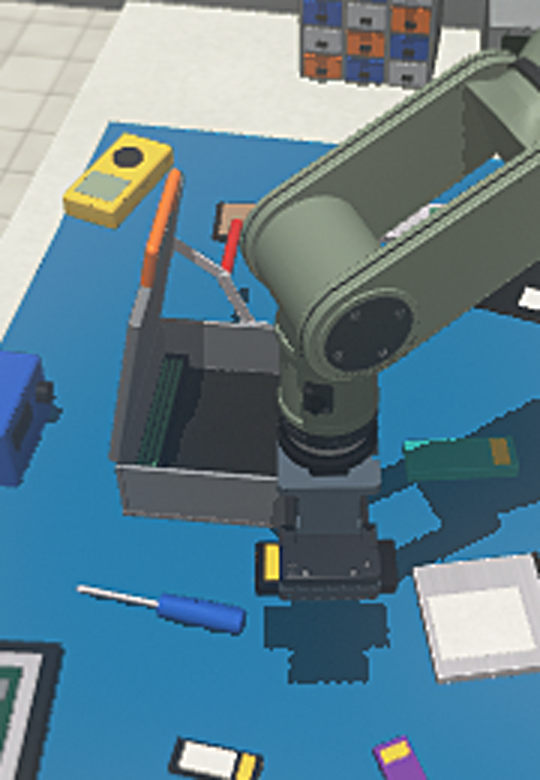

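```bash
python3 -c "
from h import *
p=dict(np.load('pose.npz')); p['case']=np.array([602.5,58.5,np.radians(3.85)]); np.savez('pose.npz',**p)
t=case2w(-38,0,0); print(t); t[2]=140
go(t,93.85)"
```

```text
[564.58575637  55.9485044    0.        ]
t 15.3 pos [458.3 315.2 157.2] rot [180.   -0.5  10.9] F [ 0.4  0.2 -2.4] w 46.0
delta [ 55.1 274.7  17.9] spin -1.447
```

>>> apply_moves(
  plan=[
    {"jaw": 0.6,"delta_pos": [4,20,0],"spin": -0.1},
    {"jaw": 0.6,"delta_pos": [11,55,0],"spin": -0.27},
    {"jaw": 0.6,"delta_pos": [20,100,0],"spin": -0.45},
    {"jaw": 0.6,"delta_pos": [29,145,0],"spin": -0.63},
    {"jaw": 0.6,"delta_pos": [38,190,0],"spin": -0.81},
    {"jaw": 0.6,"delta_pos": [46,230,0],"spin": -0.99},
    {"jaw": 0.6,"delta_pos": [52,260,5],"spin": -1.17},
    {"jaw": 0.6,"delta_pos": [55,274.5,10],"spin": -1.35},
  ],
)

```text
time_s: 16.3
ee_pos: [564.3, 54.4, 146.5]
ee_rot: [179.6, -0.0, 88.5]
force: [0.2, -0.1, -2.7]
gripper_width: 45.7
```

```bash
python3 -c "
from h import *
t=case2w(-38,0,0); t[2]=110
go(t,93.85)"
```

```text
t 16.3 pos [564.3  54.4 146.5] rot [179.6  -0.   88.5] F [ 0.2 -0.1 -2.7] w 45.7
delta [ 1.6 -0.  36.5] spin -0.093
```

>>> apply_moves(
  plan=[
    {"jaw": 0.6,"delta_pos": [1.6,0,0],"spin": -0.093},
    {"jaw": 0.6,"delta_pos": [1.6,0,15],"spin": -0.093},
    {"jaw": 0.6,"delta_pos": [1.6,0,30],"spin": -0.093},
    {"jaw": 0.6,"delta_pos": [1.6,0,36.5],"spin": -0.093},
    {"jaw": 0.6,"delta_pos": [1.6,0,36.5],"spin": -0.093},
    {"jaw": 0.6,"delta_pos": [1.6,0,36.5],"spin": -0.093},
    {"jaw": 0.6,"delta_pos": [1.6,0,36.5],"spin": -0.093},
    {"jaw": 0.6,"delta_pos": [1.6,0,36.5],"spin": -0.093},
  ],
)

```text
time_s: 17.3
ee_pos: [564.8, 56.0, 110.4]
ee_rot: [179.6, -0.0, 93.8]
force: [-0.4, -1.0, -2.3]
gripper_width: 45.6
```

```bash
python3 -c "
from h import *
save('t10','top',cams.grab_frame('top'),(160,100,320,280),4)
save('s10','side',cams.grab_frame('side'),(150,70,330,270),4)
t=case2w(-38,0,0); t[2]=12
go(t,93.85)"
```

```text
t 17.4 pos [564.7  56.  110.2] rot [179.6  -0.   93.8] F [ 0.2 -0.3 -4.4] w 45.8
delta [-0.  -0.8 98.2] spin -0.0
```

View pics/t10.png

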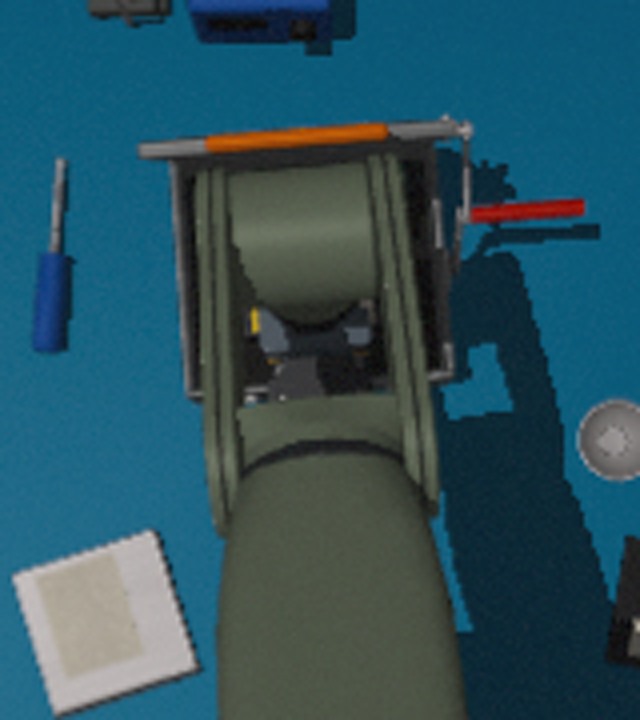

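View pics/s10.png

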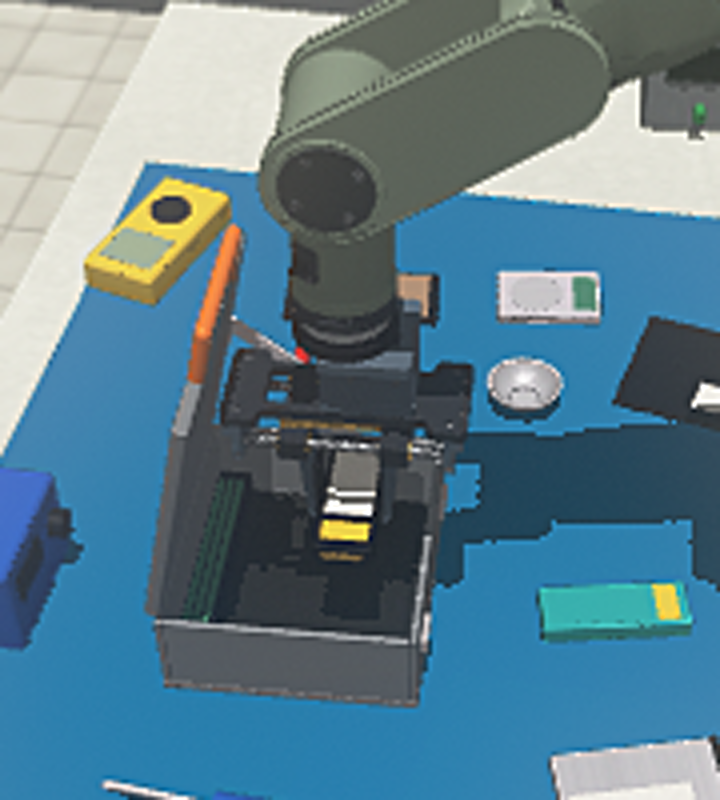

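>>> apply_moves(
  plan=[
    {"jaw": 0.6,"delta_pos": [0,-0.8,15],"spin": 0},
    {"jaw": 0.6,"delta_pos": [0,-0.8,30],"spin": 0},
    {"jaw": 0.6,"delta_pos": [0,-0.8,45],"spin": 0},
    {"jaw": 0.6,"delta_pos": [0,-0.8,60],"spin": 0},
    {"jaw": 0.6,"delta_pos": [0,-0.8,72],"spin": 0},
    {"jaw": 0.6,"delta_pos": [0,-0.8,82],"spin": 0},
    {"jaw": 0.6,"delta_pos": [0,-0.8,88],"spin": 0},
    {"jaw": 0.6,"delta_pos": [0,-0.8,91],"spin": 0},
  ],
)

```text
time_s: 18.4
ee_pos: [564.6, 56.0, 19.0]
ee_rot: [179.6, -0.0, 93.8]
force: [0.9, 0.1, -2.8]
gripper_width: 45.9
```

```bash
python3 -c "
from h import *
t=case2w(-38,0,0); t[2]=12
go(t,93.85)"
```

```text
t 18.4 pos [564.6  56.   19. ] rot [179.6  -0.   93.8] F [ 0.9  0.1 -2.8] w 45.9
delta [-0.  -0.1  7. ] spin -0.0
```

>>> apply_moves(
  plan=[
    {"jaw": 0.6,"delta_pos": [0,0,2],"spin": 0},
    {"jaw": 0.6,"delta_pos": [0,0,4],"spin": 0},
    {"jaw": 0.6,"delta_pos": [0,0,5],"spin": 0},
    {"jaw": 0.6,"delta_pos": [0,0,6],"spin": 0},
    {"jaw": 0.6,"delta_pos": [0,0,7],"spin": 0},
    {"jaw": 0.6,"delta_pos": [0,0,7.5],"spin": 0},
    {"jaw": 0.6,"delta_pos": [0,0,7.5],"spin": 0},
    {"jaw": 0.6,"delta_pos": [0,0,7.5],"spin": 0},
  ],
)

```text
time_s: 19.4
ee_pos: [564.8, 55.9, 12.5]
ee_rot: [179.5, -0.0, 93.8]
force: [-1.4, -0.3, 5.9]
gripper_width: 46.1
```

Contact felt (Fz changed from −2.8 to +5.9 at the expected height). Release and rise.

>>> apply_moves(
  plan=[
    {"jaw": 0.36,"delta_pos": [0,0,0],"spin": 0},
    {"jaw": 0.36,"delta_pos": [0,0,0],"spin": 0},
    {"jaw": 0.36,"delta_pos": [0,0,0],"spin": 0},
    {"jaw": 0.36,"delta_pos": [0,0,-5],"spin": 0},
    {"jaw": 0.36,"delta_pos": [0,0,-20],"spin": 0},
    {"jaw": 0.36,"delta_pos": [0,0,-50],"spin": 0},
    {"jaw": 0.36,"delta_pos": [0,0,-90],"spin": 0},
    {"jaw": 0.36,"delta_pos": [0,0,-130],"spin": 0},
  ],
)

```text
time_s: 20.4
ee_pos: [563.8, 55.9, 144.8]
ee_rot: [179.5, -0.0, 93.8]
force: [0.4, -0.1, 0.2]
gripper_width: 58.4
```

```bash
python3 -c "
from h import *
a,b=cams.grab_frame('top'),cams.grab_frame('side')
save('t11','top',a,(160,100,320,280),4)
save('s11','side',b,(150,70,330,270),4); np.savez('m11.npz',top=a,side=b)
go(case2w(-38,0,200),93.85)"
```

```text
t 20.5 pos [567.   56.1 148.4] rot [178.9  -0.   93.8] F [ 1.6 -0.5 -0.4] w 58.2
delta [  0.   -1.5 -51.6] spin -0.0
```

View pics/s11.png

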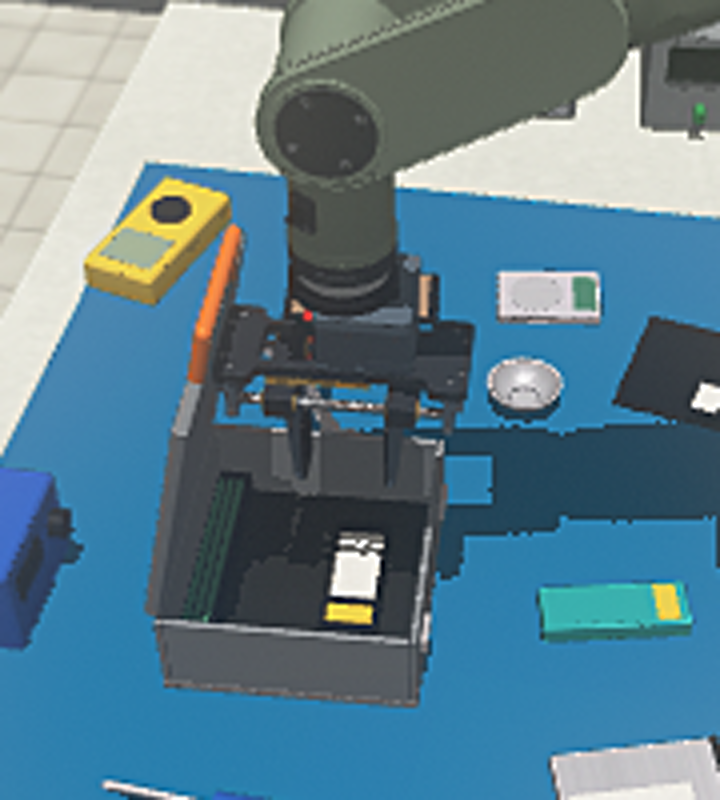

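View pics/t11.png

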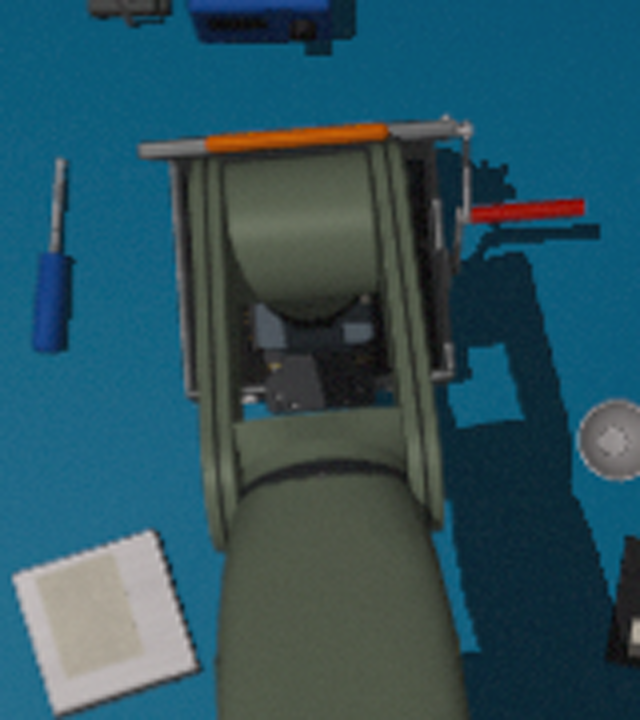

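```bash
python3 -c "
from h import *
cs=np.load('pose.npz')['case']
def inc(X):
    c,s=np.cos(cs[2]),np.sin(cs[2]); d=X[:2]-cs[:2]; return np.round([c*d[0]+s*d[1],-s*d[0]+c*d[1],X[2]],1)
im=cams.grab_frame('top'); m=(im[...,0].astype(int)-np.maximum(im[...,1],im[...,2])>70)&(np.arange(512)>272)[None]&(np.arange(384)<175)[:,None]
p=np.argwhere(m)[:,::-1]; print('top red',p.min(0),p.max(0),len(p)); rc=cv2.minAreaRect(p.astype(np.float32)); print(cv2.boxPoints(rc))
X,r=tri(np.array([229,144.3]),np.array([305.3,152])); print('outer',X,r,inc(X))
X,r=tri(np.array([226,160]),np.array([278,153.7])); print('inner',X,r,inc(X))
print(case2w(27,-194,138))
for z in (130,138,146): print(onz('top',[[305.3,152],[278,153.7]],z))
"
```

```text
top red [278 144] [472 166] 112
[[277.88623 150.73653]
 [471.5459  143.98094]
 [472.28564 165.1877 ]
 [278.62598 171.94328]]
outer [ 636.36613055 -155.99947931  135.25771916] [-0.19779937 -0.03185593  0.02190551  0.18191168] [  19.4 -216.3  135.3]
inner [629.41672466 -69.46632564 140.25350314] [-0.73378916 -0.11927973  0.08539144  0.7018582 ] [  18.3 -129.5  140.3]
[ 642.46512434 -133.2492864   138.        ]
[[ 637.96984667 -156.82388203  130.        ]
 [ 633.59950482  -70.18336987  130.        ]]
[[ 636.41458965 -155.49039361  138.        ]
 [ 632.07475399  -69.45465611  138.        ]]
[[ 634.85933263 -154.15690518  146.        ]
 [ 630.55000316  -68.72594236  146.        ]]
```

```bash
python3 -c "
from h import *
go(case2w(-45,-200,200),93.85)"
```

```text
t 20.55 pos [565.5  56.  145.9] rot [179.2  -0.   93.8] F [-0.6 -0.4 -0.5] w 58.5
delta [-200.    -7.   -54.3] spin -0.0
```

>>> apply_moves(
  plan=[
    {"jaw": 0.45,"delta_pos": [0,-3,-25],"spin": 0},
    {"jaw": 0.45,"delta_pos": [-15,-7,-50],"spin": 0},
    {"jaw": 0.45,"delta_pos": [-45,-7,-54],"spin": 0},
    {"jaw": 0.45,"delta_pos": [-85,-7,-54],"spin": 0},
    {"jaw": 0.45,"delta_pos": [-125,-7,-54],"spin": 0},
    {"jaw": 0.45,"delta_pos": [-165,-7,-54],"spin": 0},
    {"jaw": 0.45,"delta_pos": [-190,-7,-54],"spin": 0},
    {"jaw": 0.45,"delta_pos": [-200,-7,-54],"spin": 0},
  ],
)

```text
time_s: 21.55
ee_pos: [570.4, -145.2, 198.8]
ee_rot: [179.3, -0.1, 93.7]
force: [-0.1, -0.2, -0.4]
gripper_width: 50.4
```

```bash
python3 -c "
from h import *
go(case2w(19,-200,150),93.85)"
```

```text
t 21.55 pos [ 570.4 -145.2  198.8] rot [ 1.793e+02 -1.000e-01  9.370e+01] F [-0.1 -0.2 -0.4] w 50.4
delta [ 1.2 64.1 49.6] spin -0.002
```

>>> apply_moves(
  plan=[
    {"jaw": 0.45,"delta_pos": [1,20,0],"spin": 0},
    {"jaw": 0.45,"delta_pos": [1,45,10],"spin": 0},
    {"jaw": 0.45,"delta_pos": [1,64,25],"spin": 0},
    {"jaw": 0.45,"delta_pos": [1,64,38],"spin": 0},
    {"jaw": 0.45,"delta_pos": [1,64,38],"spin": 0},
    {"jaw": 0.45,"delta_pos": [1,64,38],"spin": 0},
    {"jaw": 0.45,"delta_pos": [1,64,38],"spin": 0},
    {"jaw": 0.45,"delta_pos": [1,64,38],"spin": 0},
  ],
)

```text
time_s: 22.55
ee_pos: [634.7, -140.0, 162.4]
ee_rot: [179.2, -0.0, 93.7]
force: [-0.6, 0.8, -0.3]
gripper_width: 50.2
```

```bash
python3 -c "
from h import *
a,b=cams.grab_frame('top'),cams.grab_frame('side')
save('t12','top',a,(200,80,360,260),4)
save('s12','side',b,(150,50,330,250),4)
go(case2w(19,-200,120),93.85)"
```

```text
t 22.65 pos [ 634.7 -140.   162.1] rot [179.2  -0.   93.7] F [-1.   0.5 -0.7] w 50.0
delta [ 0.2 -0.4 42.1] spin -0.002
```

View pics/s12.png

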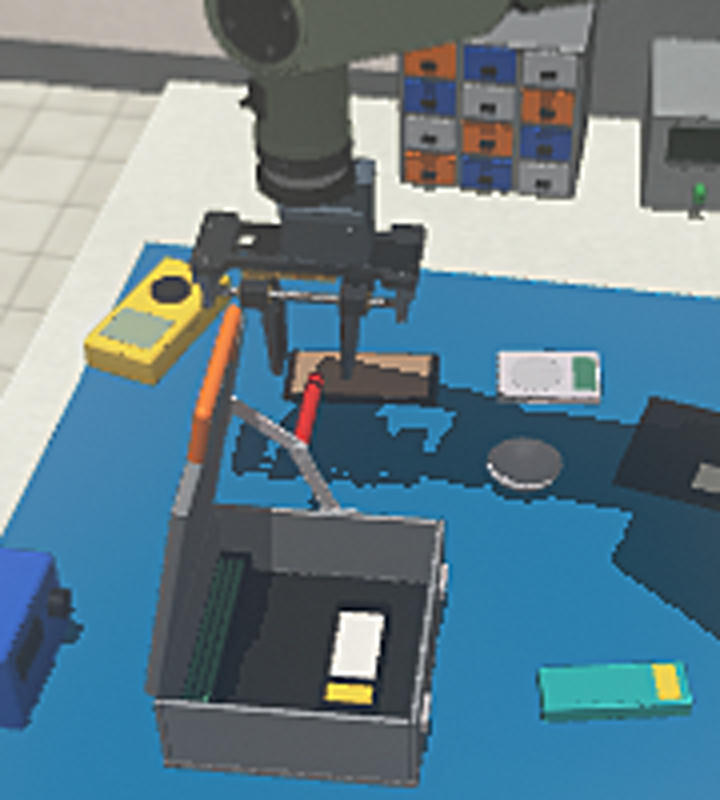

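View pics/t12.png

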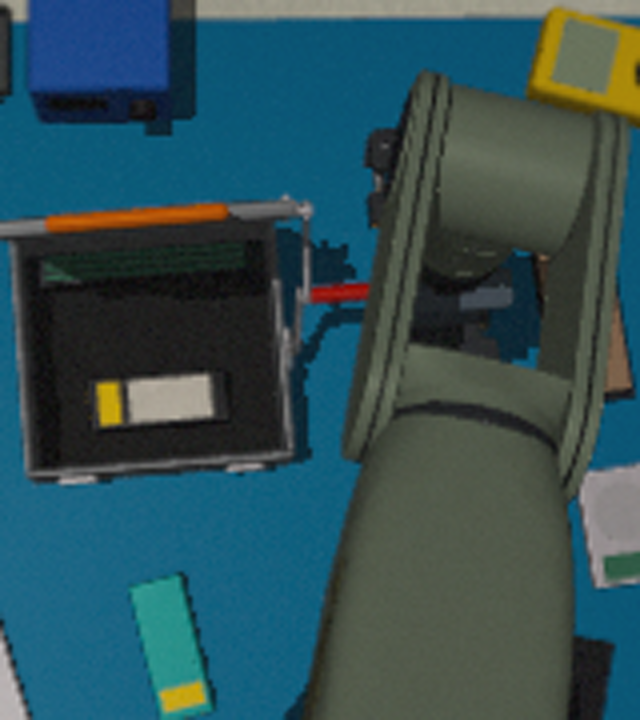

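>>> apply_moves(
  plan=[
    {"jaw": 0.45,"delta_pos": [0,0,15],"spin": 0},
    {"jaw": 0.45,"delta_pos": [0,0,30],"spin": 0},
    {"jaw": 0.45,"delta_pos": [0,0,40],"spin": 0},
    {"jaw": 0.45,"delta_pos": [0,0,42],"spin": 0},
    {"jaw": 0.92,"delta_pos": [0,0,42],"spin": 0},
    {"jaw": 0.92,"delta_pos": [0,0,42],"spin": 0},
    {"jaw": 0.92,"delta_pos": [0,0,42],"spin": 0},
    {"jaw": 0.92,"delta_pos": [0,0,42],"spin": 0},
  ],
  squeeze=12,
)

```text
time_s: 23.65
ee_pos: [636.5, -139.9, 120.8]
ee_rot: [179.0, -0.0, 93.7]
force: [4.4, 1.7, -2.1]
gripper_width: 13.7
```

```bash
python3 -c "
from h import *
save('s13','side',cams.grab_frame('side'),(150,50,330,250),4)
go(case2w(19,-200,120),93.85)
for d in range(71,-21,-4):
    f=np.radians(d); print(d,round(74*(np.cos(f)-np.cos(np.radians(71))),1),round(74*(np.sin(np.radians(71))-np.sin(f)),1),end=' | ')"
```

```text
t 23.7 pos [ 636.6 -139.9  120.7] rot [179.   -0.   93.7] F [ 3.   0.1 -0.4] w 13.4
delta [ 0.2 -1.7  0.6] spin -0.002
71 0.0 0.0 | 67 4.8 1.9 | 63 9.5 4.0 | 59 14.0 6.5 | 55 18.4 9.4 | 51 22.5 12.5 | 47 26.4 15.8 | 43 30.0 19.5 | 39 33.4 23.4 | 35 36.5 27.5 | 31 39.3 31.9 | 27 41.8 36.4 | 23 44.0 41.1 | 19 45.9 45.9 | 15 47.4 50.8 | 11 48.5 55.8 | 7 49.4 61.0 | 3 49.8 66.1 | -1 49.9 71.3 | -5 49.6 76.4 | -9 49.0 81.5 | -13 48.0 86.6 | -17 46.7 91.6 |
```

View pics/s13.png

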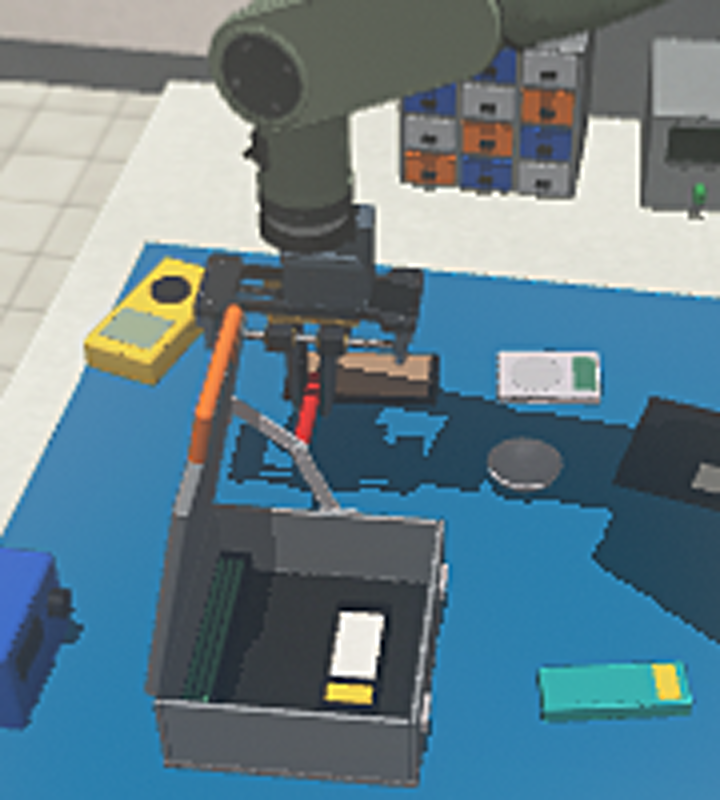

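>>> apply_moves(
  plan=[
    {"jaw": 0.92,"delta_pos": [0,3,1],"spin": 0},
    {"jaw": 0.92,"delta_pos": [0,6,2.5],"spin": 0},
    {"jaw": 0.92,"delta_pos": [0,9.5,4],"spin": 0},
    {"jaw": 0.92,"delta_pos": [0,13,6],"spin": 0},
    {"jaw": 0.92,"delta_pos": [0,16,8],"spin": 0},
    {"jaw": 0.92,"delta_pos": [0,19,10],"spin": 0},
    {"jaw": 0.92,"delta_pos": [0,22.5,12.5],"spin": 0},
    {"jaw": 0.92,"delta_pos": [0,24.5,14],"spin": 0},
  ],
)

```text
time_s: 24.7
ee_pos: [661.3, -138.3, 106.7]
ee_rot: [179.1, -0.0, 93.7]
force: [-2.0, -2.1, 0.4]
gripper_width: 13.3
```

```bash
python3 -c "
from h import *
save('s14','side',cams.grab_frame('side'),(150,50,330,250),4)
go(case2w(19,-200,120),93.85)"
```

```text
t 24.75 pos [ 661.5 -138.3  106.5] rot [179.1  -0.   93.7] F [-2.6 -1.5 -0. ] w 13.6
delta [  0.3 -26.4 -13.9] spin -0.002
```

View pics/s14.png

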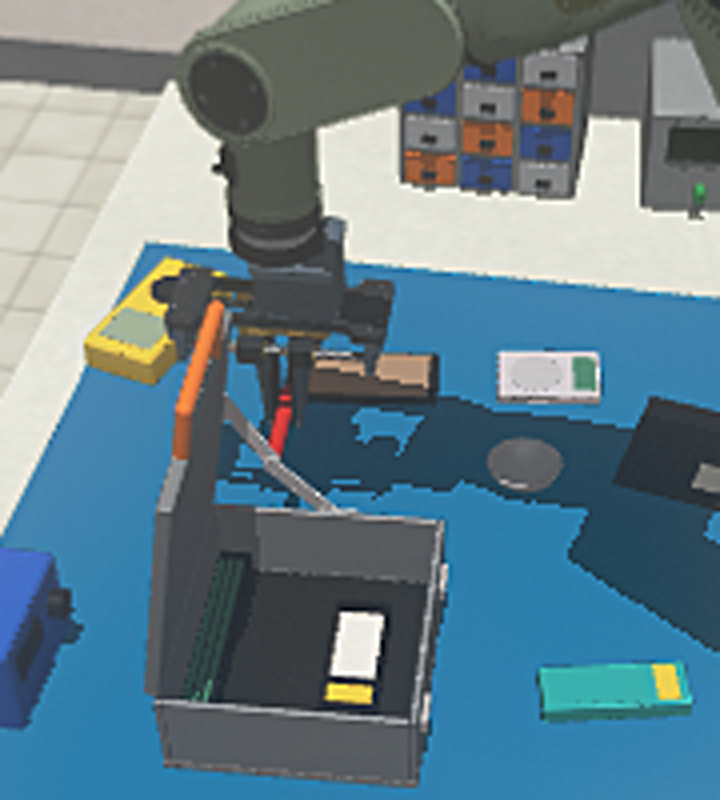

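>>> apply_moves(
  plan=[
    {"jaw": 0.92,"delta_pos": [0,3,2.5],"spin": 0},
    {"jaw": 0.92,"delta_pos": [0,5.5,5.5],"spin": 0},
    {"jaw": 0.92,"delta_pos": [0,9,9.5],"spin": 0},
    {"jaw": 0.92,"delta_pos": [0,12,13.5],"spin": 0},
    {"jaw": 0.92,"delta_pos": [0,14.5,18],"spin": 0},
    {"jaw": 0.92,"delta_pos": [0,17,22],"spin": 0},
    {"jaw": 0.92,"delta_pos": [0,18,24],"spin": 0},
    {"jaw": 0.92,"delta_pos": [0,18.5,25],"spin": 0},
  ],
  squeeze=20,
)

```text
time_s: 25.75
ee_pos: [679.8, -137.0, 80.7]
ee_rot: [179.2, -0.0, 93.7]
force: [-2.8, -1.4, -2.6]
gripper_width: 13.4
```

```bash
python3 -c "
from h import *
save('s15','side',cams.grab_frame('side'),(150,50,330,250),4)
go(case2w(19,-200,120),93.85)"
```

```text
t 25.8 pos [ 679.8 -137.    80.3] rot [179.2  -0.   93.7] F [-2.  -2.2 -6.9] w 13.7
delta [  0.2 -44.5 -40.4] spin -0.002
```

View pics/s15.png

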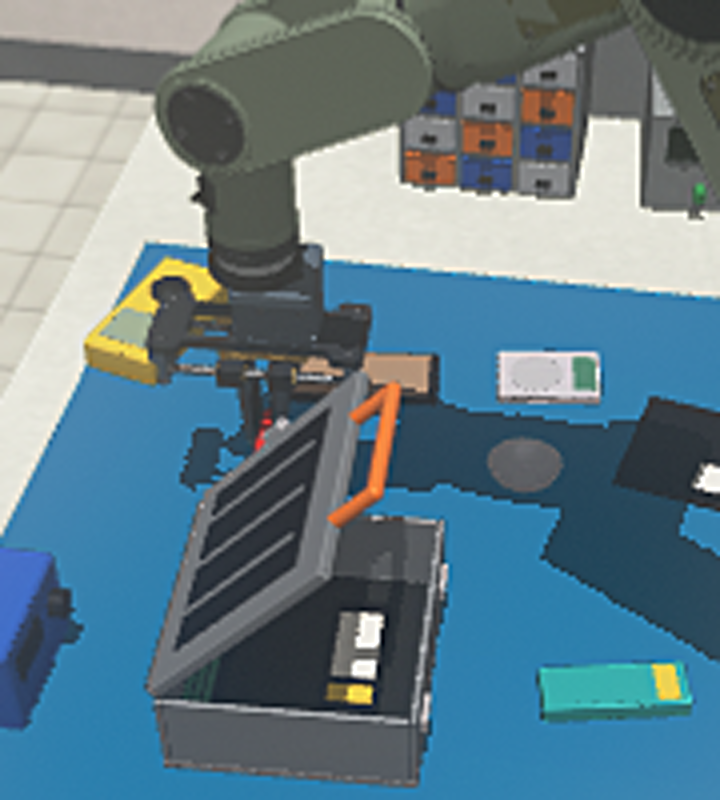

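```bash
python3 -c "
from h import *
from scipy.optimize import brentq
for d in range(50,-24,-3):
    f=np.radians(d);k=np.array([-5+74*np.cos(f),68+74*np.sin(f)])
    g=lambda a:np.hypot(*(np.array([100-95*np.cos(a),90+95*np.sin(a)])-k))-74
    aa=np.linspace(-.3,1.5,200);v=[g(a) for a in aa]
    r=[round(brentq(g,aa[i],aa[i+1]),2) for i in range(199) if v[i]*v[i+1]<0]
    print(d,k.round(1),(k-[62.3,98.7]).round(1),r)"
```

```text
50 [ 42.6 124.7] [-19.7  26. ] [1.43]
47 [ 45.5 122.1] [-16.8  23.4] [1.42]
44 [ 48.2 119.4] [-14.1  20.7] [1.41]
41 [ 50.8 116.5] [-11.5  17.8] [1.39]
38 [ 53.3 113.6] [-9.  14.9] [1.35]
35 [ 55.6 110.4] [-6.7 11.7] [1.31]
32 [ 57.8 107.2] [-4.5  8.5] [1.25]
29 [ 59.7 103.9] [-2.6  5.2] [1.18]
26 [ 61.5 100.4] [-0.8  1.7] [1.09]
23 [63.1 96.9] [ 0.8 -1.8] [0.99]
20 [64.5 93.3] [ 2.2 -5.4] [0.87]
17 [65.8 89.6] [ 3.5 -9.1] [0.75]
14 [66.8 85.9] [  4.5 -12.8] [0.62]
11 [67.6 82.1] [  5.3 -16.6] [0.5]
8 [68.3 78.3] [  6.  -20.4] [0.4]
5 [68.7 74.4] [  6.4 -24.3] [0.31]
2 [69.  70.6] [  6.7 -28.1] [0.23]
-1 [69.  66.7] [  6.7 -32. ] [0.17]
-4 [68.8 62.8] [  6.5 -35.9] [0.12]
-7 [68.4 59. ] [  6.1 -39.7] [0.08]
-10 [67.9 55.2] [  5.6 -43.5] [0.05]
-13 [67.1 51.4] [  4.8 -47.3] [0.02]
-16 [66.1 47.6] [  3.8 -51.1] [-0.01]
-19 [65.  43.9] [  2.7 -54.8] [-0.03]
-22 [63.6 40.3] [  1.3 -58.4] [-0.05]
```

>>> apply_moves(
  plan=[
    {"jaw": 0.92,"delta_pos": [0,1,2],"spin": 0},
    {"jaw": 0.92,"delta_pos": [0,1.8,4],"spin": 0},
    {"jaw": 0.92,"delta_pos": [0,2.5,6],"spin": 0},
    {"jaw": 0.92,"delta_pos": [0,3,8],"spin": 0},
    {"jaw": 0.92,"delta_pos": [0,3.8,10.5],"spin": 0},
    {"jaw": 0.92,"delta_pos": [0,4.5,13],"spin": 0},
    {"jaw": 0.92,"delta_pos": [0,5,15.5],"spin": 0},
    {"jaw": 0.92,"delta_pos": [0,5.5,18],"spin": 0},
  ],
)

```text
time_s: 26.8
ee_pos: [684.0, -136.4, 61.3]
ee_rot: [179.4, -0.1, 93.7]
force: [-5.9, -2.1, -6.9]
gripper_width: 13.7
```

```bash
python3 -c "
from h import *
save('s16','side',cams.grab_frame('side'),(150,50,330,250),4)
go(case2w(65,-200,44-18.8),93.85)"
```

```text
t 26.85 pos [ 683.9 -136.5   60.9] rot [ 1.794e+02 -1.000e-01  9.370e+01] F [ -5.1  -2.  -10. ] w 13.1
delta [-0.  -3.5 35.7] spin -0.002
```

View pics/s16.png

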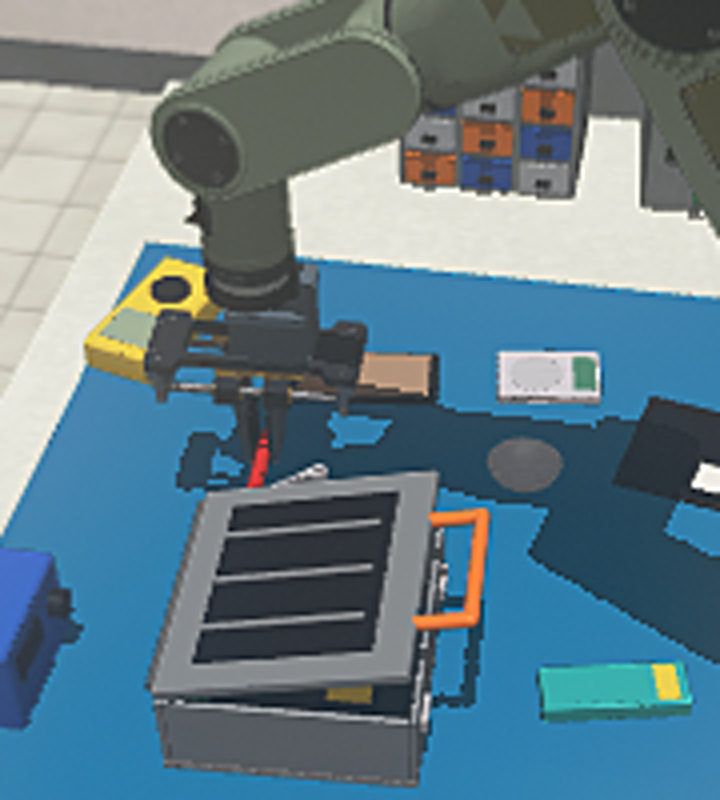

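>>> apply_moves(
  plan=[
    {"jaw": 0.92,"delta_pos": [0,-0.3,2],"spin": 0},
    {"jaw": 0.92,"delta_pos": [0,-0.5,4.5],"spin": 0},
    {"jaw": 0.92,"delta_pos": [0,-0.5,7],"spin": 0},
    {"jaw": 0.92,"delta_pos": [0,-0.5,9.5],"spin": 0},
    {"jaw": 0.92,"delta_pos": [0,-0.5,12],"spin": 0},
    {"jaw": 0.92,"delta_pos": [0,-0.5,14.5],"spin": 0},
    {"jaw": 0.92,"delta_pos": [0,-0.7,17],"spin": 0},
    {"jaw": 0.92,"delta_pos": [0,-0.8,19.5],"spin": 0},
  ],
)

```text
time_s: 27.85
ee_pos: [681.7, -136.3, 41.6]
ee_rot: [179.6, -0.1, 93.8]
force: [-8.9, -1.3, 0.3]
gripper_width: 13.6
```

```bash
python3 -c "
from h import *
save('s17','side',cams.grab_frame('side'),(150,50,330,250),4)
go(case2w(65,-200,44-18.8),93.85)"
```

```text
t 27.9 pos [ 681.5 -136.3   41.4] rot [ 1.796e+02 -1.000e-01  9.380e+01] F [-9.5 -1.5  0.8] w 13.5
delta [-0.4 -0.9 16.2] spin -0.002
```

View pics/s17.png

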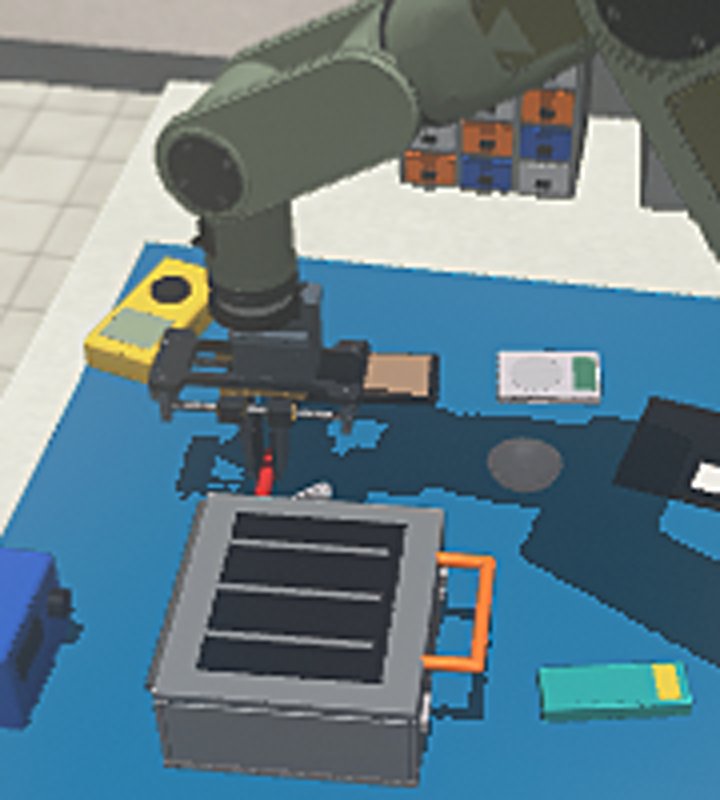

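>>> apply_moves(
  plan=[
    {"jaw": 0.92,"delta_pos": [0,-1.5,1.5],"spin": 0},
    {"jaw": 0.92,"delta_pos": [0,-2.5,3],"spin": 0},
    {"jaw": 0.92,"delta_pos": [0,-3,4.5],"spin": 0},
    {"jaw": 0.92,"delta_pos": [0,-3.5,6],"spin": 0},
    {"jaw": 0.92,"delta_pos": [0,-3.8,7.5],"spin": 0},
    {"jaw": 0.92,"delta_pos": [0,-4.2,9],"spin": 0},
    {"jaw": 0.92,"delta_pos": [0,-4.6,10.5],"spin": 0},
    {"jaw": 0.92,"delta_pos": [0,-5,12],"spin": 0},
  ],
)

```text
time_s: 28.9
ee_pos: [679.8, -136.1, 35.1]
ee_rot: [179.1, -0.1, 93.7]
force: [-6.7, 2.6, 21.9]
gripper_width: 13.4
```

```bash
python3 -c "
from h import *
save('s18','side',cams.grab_frame('side'),(150,50,330,250),4)
go(case2w(65,-200,44-18.8),93.85)"
```

```text
t 28.95 pos [ 679.8 -136.1   35.1] rot [ 1.791e+02 -1.000e-01  9.370e+01] F [-7.1  1.4 22.3] w 13.7
delta [-0.7  0.8  9.9] spin -0.002
```

View pics/s18.png

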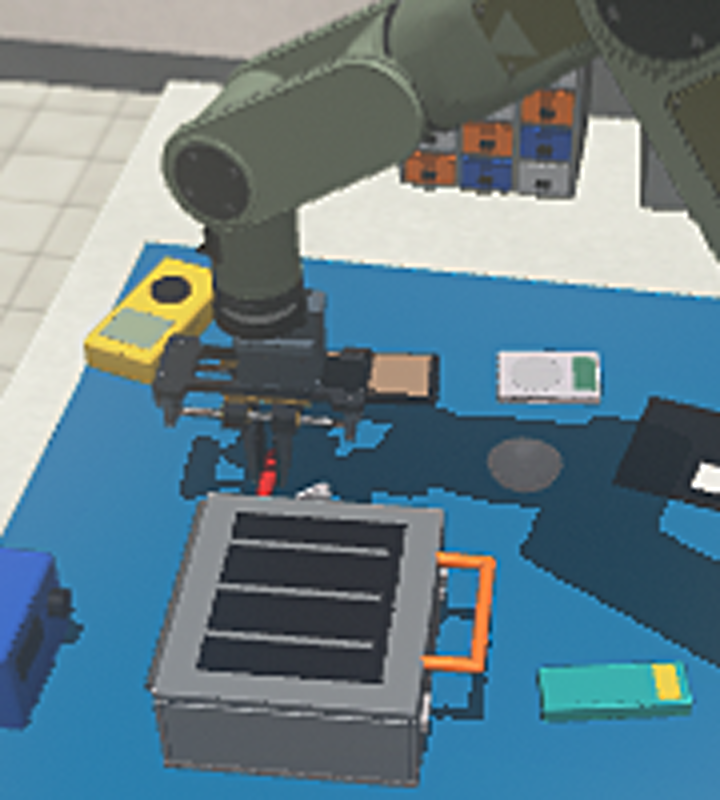

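>>> apply_moves(
  plan=[
    {"jaw": 0.92,"delta_pos": [0,0,0],"spin": 0},
    {"jaw": 0.5,"delta_pos": [0,0,0],"spin": 0},
    {"jaw": 0.5,"delta_pos": [0,0,0],"spin": 0},
    {"jaw": 0.5,"delta_pos": [0,0,0],"spin": 0},
    {"jaw": 0.5,"delta_pos": [0,0,-20],"spin": 0},
    {"jaw": 0.5,"delta_pos": [0,0,-60],"spin": 0},
    {"jaw": 0.5,"delta_pos": [0,0,-100],"spin": 0},
    {"jaw": 0.5,"delta_pos": [0,0,-140],"spin": 0},
  ],
)

```text
time_s: 29.95
ee_pos: [678.0, -136.3, 175.9]
ee_rot: [179.1, -0.1, 93.7]
force: [0.2, -0.5, -0.4]
gripper_width: 45.7
```

```bash
python3 -c "
from h import *
a,b=cams.grab_frame('top'),cams.grab_frame('side')
save('s19','side',b,(150,50,330,250),4)
m=np.load('m0.npz')['side']
o=np.hstack([m[150:260,170:290],b[150:260,170:290]]); save('cmp','side',o,None,3)
d=np.abs(m.astype(int)-b).max(2)[150:260,170:290]; print((d>60).sum())
go(case2w(0,-200,230),93.85)"
```

```text
1440
t 30.05 pos [ 680.9 -136.9  180.6] rot [1.785e+02 1.000e-01 9.370e+01] F [0.6 0.  0.4] w 45.3
delta [  0.  -63.7 -51. ] spin -0.002
```

View pics/cmp.png

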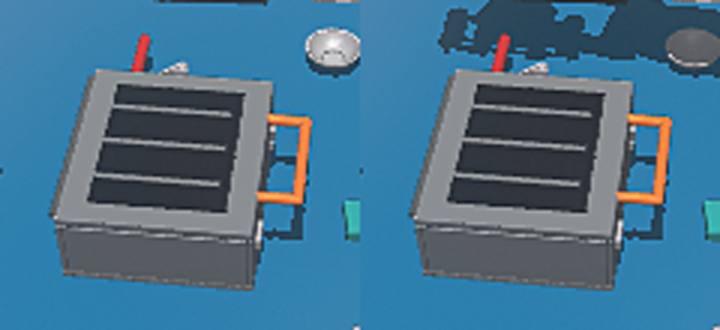

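>>> apply_moves(
  plan=[
    {"jaw": 0.5,"delta_pos": [0,-10,-25],"spin": 0},
    {"jaw": 0.5,"delta_pos": [-20,-20,-50],"spin": 0},
    {"jaw": 0.5,"delta_pos": [-60,-40,-70],"spin": 0},
    {"jaw": 0.5,"delta_pos": [-100,-60,-80],"spin": 0},
    {"jaw": 0.5,"delta_pos": [-140,-80,-80],"spin": 0},
    {"jaw": 0.5,"delta_pos": [-180,-100,-80],"spin": 0},
    {"jaw": 0.5,"delta_pos": [-210,-115,-80],"spin": 0},
    {"jaw": 0.5,"delta_pos": [-220,-120,-80],"spin": 0},
  ],
)

```text
time_s: 31.05
ee_pos: [572.6, -365.8, 256.3]
ee_rot: [178.6, -0.0, 93.6]
force: [-0.0, -0.1, 0.2]
gripper_width: 45.5
```

```bash
python3 -c "
from h import *
im0=np.load('m0.npz')
for n in C:
    b=cams.grab_frame(n); save('end_'+n,n,b,None,1.5)
    for nm,im in (('0',im0[n]),('end',b)):
        hs=cv2.cvtColor(im,cv2.COLOR_RGB2HSV); k=np.zeros(hs.shape[:2],bool)
        (l,t,r,bb)=(255,180,280,225) if n=='side' else (215,190,268,216)
        k[t:bb,l:r]=((hs[...,0]>5)&(hs[...,0]<20)&(hs[...,1]>150)&(hs[...,2]>100))[t:bb,l:r]
        p=np.argwhere(k)[:,::-1]; print(n,nm,p.mean(0).round(2),len(p))
go(case2w(0,-200,230),93.85)"
```

```text
side 0 [266.78 203.27] 166
side end [266.83 203.2 ] 165
top 0 [240.44 205.92] 187
top end [240.2  205.88] 188
t 31.15 pos [ 573.2 -364.7  256.7] rot [178.5  -0.   93.7] F [0.  0.2 0.1] w 45.5
delta [220.4  56.2  28.2] spin -0.003
```

View pics/end_top.png

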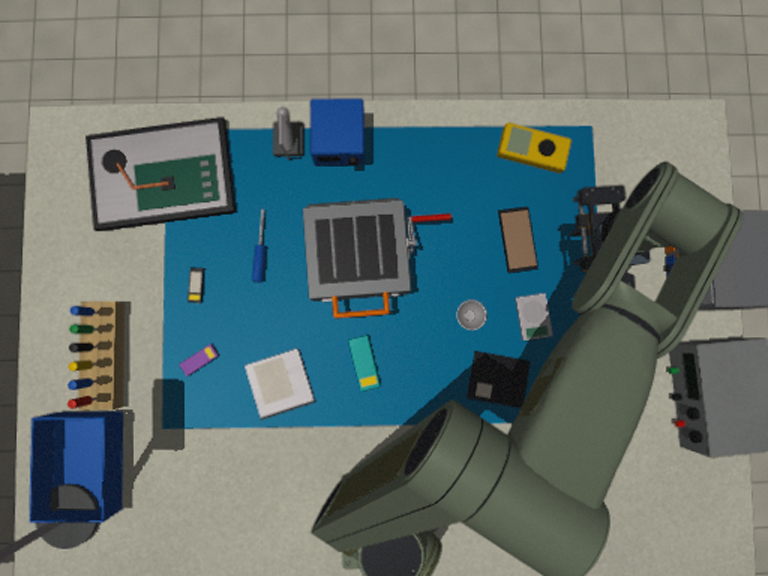

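View pics/end_side.png

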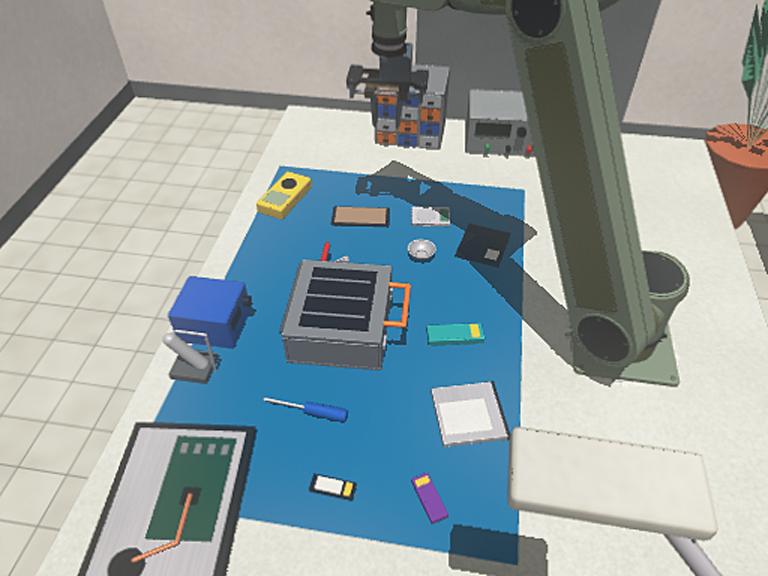

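The lid's handle sits within 0.3 px of its original shut position, the battery is no longer on the mat, the bystanders are where they were, and the arm is clear of everything. Handing in.

```bash
python3 -c "
from workcell import env
print(env.job_done())"
```

```text
the job is handed in; nothing more can be done
None
```

The battery is in the case with the lid shut over it, and I handed the job in at about 31 s of the 72 s allowed.

- **Raising the lid:** I lifted it by the handle to the hard stop, felt as about 13 N pushing back, and let go. It locked and stood by itself while I fetched the battery.
- **Placing the battery:** I took the large black, white and yellow one, not the small, purple or turquoise ones. I set it on the case floor until I felt contact, then released it. The pictures showed it lying flat at case x ≈ -38 mm, along case y.
- **Closing the lid:** I gripped the red bar and led the knee past straight, then guided it all the way down so the lid sank under control. At the end I pressed the folded bar against its stop with about 22 N for a moment, then released it.

**Last checks:**
- The handle is within 0.3 px of its original shut position in both cameras.
- The red bar is folded as it was at the start.
- The other things on the bench look unmoved; I judged this by eye.
- The robot was touching nothing, with about 0 N on the wrist.

None of the checks failed. The case position differed by about 2–3 mm between the two cameras. I corrected it from the handle grasp and the case rim before placing the battery.

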